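# Pack angle brackets in their transit case and lock the hasp

## Robot

A 6-joint arm with a two-finger parallel gripper is mounted at the origin on a cart in front of the work surface, level with it; the furniture and walls round the work are solid. World frame = base frame: x ahead of the robot, y to its left, z up, the work surface at z = 0. Lengths are in m, angles in degrees, forces in N, time in s.
With the tool pointing down it reaches from about 0.3 to 0.95 m from the base axis. Payload 3.1 kg.
Tool frame: the origin (TCP) lies between the finger pads; the fingertips stand env.tips_ahead ahead of it and the grasp point (between the pads) lies 8 mm behind it (env.tips_ahead is the distance from the TCP to the fingertips, in m); z points along the fingers, y is the line along which they close (so a half turn about z gives the same grasp; the last joint's range is limited). The gripper opens to 85 mm and grips with 20 to 120 N. Pads are 22 mm wide; open, the fingers measure 114 mm over their backs; the gripper's body (76 mm by 85 mm) begins 54 mm behind the grasp point. The pads swing forward as they close: fully open they stand 13 mm farther back than shut.
Start: joints at [60.579, 17.653, 93.61, -0, 68.738, -3.994], TCP at [0.268, 0.564, 0.242] pointing down, gripper open.
Joint ranges: [-175.34, 175.34], [-45.06, 112.39], [2.9, 150.54], [-68.45, 248.45], [3.09, 151.38], [-168.51, 168.51]. Speed limits (degrees/s): [159.86, 159.86, 180, 180, 180, 180].

## Interface

Orientations are given as a 3x3 rotation matrix whose columns are the frame's x, y, z axes.
In Python, from rig import env gives the robot as it stands.
- The arm moves only by the tool play_rows, never from a script. Its argument "moves" is a list of rows, each a list of 3 entries, a list of its own where there are three numbers: the finger opening in mm, from 0 to 85.4, then the shift along the world's x, y, z as a fraction of full scale, then the turn, a rotation vector about the world's x, y, z as a fraction of full scale. A call has 1 to 12 rows; each row shifts and turns the commanded pose from where the row before left it; what a row does not reach is not made up. Full scale, the value 1, is 6 cm for a shift and 4 degrees for a turn. A row lasts 1/8 s, in which the tool goes at most 62.5 mm and 10.7 degrees, less where a joint would pass 70% of its speed; a pose out of reach is approached as far as the arm can. A call with a number of a shift or a turn outside -1 to 1 is refused whole. A call with a gripper value outside its range is refused whole. The fingers move at their own pace and stop on an object; the grip force is fixed at half the most. Time passes only in rows, so rows that do not move let the fingers close. It gives the time, the measured TCP pose, the force, the opening and the grip force at its end, in the units of the state.
- env.sense(): the state, without advancing time (a new reading comes with each control period).
- env.camera(name): name is "scene" or "top" or "wrist"; returns the picture (400x640x3 uint8, red, green, blue); there is no depth.
- env.get_calibration(name): a dict with "fx", "fy", "cx", "cy" (pixels), "rvec" (rotation vector, rad) and "tvec" (3), from world to camera coordinates, as OpenCV has them; the wrist camera has in their place "T_tool_cam" (4x4, takes a point from camera to tool coordinates, whose origin is the TCP and whose axes are the flange's). Camera axes: x right, y down, z forward; pixel columns grow to the right and rows downward; lengths in m; the calibration is good to about 2 mm. A picture is of the moment at which its call begins: read the wrist's pose just before it. get_calibration takes no time and is no camera call.
- env.close_job(): hands the job in; it is judged then, once.
The state is a dict: "t": time; "q": joint angles; "qd": joint speeds; "joint_efforts": joint torques, N m; "ee_pos": TCP position; "eef_rot": TCP orientation; "ft_force": force on the tool from outside, world axes, zero at the start; "ft_torque": the same for the moment, N m; "width": finger opening in m; "finger_force": force on a finger pad.
Only numpy, scipy, OpenCV 4.12 (cv2) and the standard library are available. Lean on these libraries where they do the work, as an engineer would, in place of code of your own. Each camera call takes 0.05 s, during which the arm holds its last target. There are 200 camera calls.

## Task

The angle brackets standing on their short legs are too tall for the transit case: tip each one over its heel, lowering it gently onto its long leg instead of letting it fall, and set it, lying that way, fully down in a foam pocket of its own. When all are in, shut the lid, turn the turn-button on it in line with the slot of the hasp, swing the hasp over it until it lies flat on the lid, and turn the button a quarter turn back across the slot to lock it. Leave the other things on the bench where they are.

Things in the scene. Friction and masses are not known exactly. Their poses are not given: they have to be found in the camera images.
- bracket_1: aluminium angle bracket (L), 40 mm wide, legs 8 mm thick: long leg 88 mm with a 22 mm bore near its end, short leg 55 mm (outside lengths). Origin: middle of the heel edge, the L's outer corner; own +x runs along the short leg, +z along the long leg, y across. It starts standing on the short leg (z up). Tipped over the heel toward its own -x it lies on the long leg with x up, 55 mm tall
- bracket_2: as bracket_1. Each bracket has two triangular gussets inside the L, flush with its side edges (40 mm over both, 5 mm thick, 30 mm free between them), reaching 41 mm from the outer faces along either leg; from above it can be gripped across the gussets or by an upright leg's 8 mm thickness
- bracket_3: as bracket_1. A bracket weighs about 0.18 kg; standing, its centre of mass is about 14 mm from the heel along x and 29 mm up, so it tips over by itself once leaned about 26 degrees over the heel. Two or three of the three brackets are present
- case: grey transit case, loose but heavy (about 5 kg), 173 mm deep (own x, toward the lid's hinge) by 200 mm wide (y), walls 4 mm, rim 66 mm high. Origin: on the underside, below the middle pocket's centre, z up. Its dark foam, top 21 mm above the bench, has three pockets side by side. A bracket lying on its long leg fits a pocket lengthwise, heel at either end (there is more room for the hand at the hasp end), and clears the lid; a standing one does not
- pocket_1 (a point): centre of the floor of the foam pocket at the case's +y end (axes as the case's). Each pocket is 100 mm long (x) by 50 mm wide (y), its floor 5 mm above the bench; beyond its ends 25 mm (lid hinge side) and 40 mm (hasp side) of foam to the wall
- pocket_2 (a point): centre of the floor of the middle pocket
- pocket_3 (a point): centre of the floor of the pocket at the case's -y end
- lid (a joint): hinge of the case's lid, rad: 0 shut, about 1.85 standing open at the start (1.95 is its stop). A stiff hinge: the lid stays where it is left; about 4 N at its free edge move it.
- lid_hinge (a point): middle of the lid's hinge line at the back rim, 66 mm above the bench (axes as the case's; the line runs along y). The lid is a plate 173 mm long, 200 mm wide and 8 mm thick, its top 74 mm above the bench when shut
- lid_edge (a point): middle of the lid's free edge, half-way through its thickness; own x and y as the case's when the lid is shut, own z out of the lid's outer face
- button (a joint): turn-button on the lid's outer face, rad: 0 = its bar lies along the case's y, in line with the hasp's slot; 1.571 = across the slot, locked. It turns between these two stops, growing counter-clockwise seen from above the shut lid, stiff (0.04 N m), and starts somewhere across.
- button_grip (a point): centre of the turn-button's bar, 32 mm long (own y), 8 mm thick (own x), 15 mm high (own z, out of the lid): on the shut lid it spans 5 to 20 mm above the lid's top, centred 42 mm from the hasp's hinge line
- hasp (a joint): steel hasp plate hinged on the case's front rim, rad: 0 = lying flat over the shut lid, with the turn-button standing through its slot; 1.571 = upright; it starts leaning out past upright, away from the lid (about 2.3; stop at 2.5). It stays where it is left (about 1 N at its tip moves it).
- hasp_hinge (a point): middle of the hasp's hinge line, which runs along the case's y, 77 mm above the bench (axes as the case's). The plate is 3.5 mm thick, 52 mm wide and reaches 80 mm from this line; its slot is 38 mm wide (along y) and spans 34 to 52 mm from the line. The turn-button passes only when turned within about 0.15 rad of in line
- hasp_tip (a point): middle of the hasp's free edge
- solvent_bottle: small white bottle with a red nozzle, 46 mm across, 130 mm tall; leave it alone. Origin: centre of its underside
- power_meter: hand-held meter, 134 x 78 x 30 mm; leave it alone
- tape_1: small roll of black tape, 62 mm across, 19 mm high; leave it alone
- lens_cell_1: black ring-shaped lens cell, 34 mm across, 14 mm high; leave it alone
- lens_cell_2: black ring-shaped lens cell, 28 mm across, 11 mm high; leave it alone
There are look-alikes about, which are no part of the job. Leave any blue look-alike of the bracket_3 alone.

How it is judged (in metres and radians):
On the way, in this order (a step that is already met when the one before it is completed fails the run):
1. every bracket lies on its long leg, short leg up, down on the floor of a pocket (angle between each of bracket_1, bracket_2, bracket_3's own x axis and vertical below 0.1 rad and z of bracket_1 in the frame of case between 0.001 and 0.011 m and x of bracket_1 in the frame of case between -0.058 and 0.058 m and y of bracket_1 in the frame of case between -0.092 and 0.092 m and linear speed of each of bracket_1, bracket_2, bracket_3 below 0.05 m/s and z of bracket_2 in the frame of case between 0.001 and 0.011 m and x of bracket_2 in the frame of case between -0.058 and 0.058 m and y of bracket_2 in the frame of case between -0.092 and 0.092 m and z of bracket_3 in the frame of case between 0.001 and 0.011 m and x of bracket_3 in the frame of case between -0.058 and 0.058 m and y of bracket_3 in the frame of case between -0.092 and 0.092 m), for 0.3 s.
2. the lid is shut over them (all of step 1 and value of joint lid below 0.04 rad), for 0.3 s.
3. the hasp lies flat on the shut lid, over the turn-button (value of joint lid below 0.04 rad and value of joint hasp below 0.06 rad), for 0.3 s.
At the end, for the whole second after the job is handed in: Every bracket present lies on its long leg with its short leg up (within 0.1 rad) on the floor of a pocket (heel within 6 mm of the floor's height); the lid is shut (under 0.04 rad), the hasp flat over it (under 0.06 rad) and the turn-button across the slot (over 1.25 rad) (all of step 1 and all of step 3 and value of joint button above 1.25 rad); the robot touches nothing.
It fails at once if one of the other things on the bench is shoved more than 4 cm away (distance of any of solvent_bottle, power_meter, tape_1, lens_cell_1, lens_cell_2 from where it was at the start of the episode above 0.04 m).
It fails at once if a bracket is thrown or let fall over, turning faster than 11 rad/s (angular speed of any of bracket_1, bracket_2, bracket_3 above 11 rad/s).
Of bracket_1, bracket_2, bracket_3 only 2 to 3 are there at a start; the rules pass over those that are not, and their reading is None.
At some moment in a run one of case may be knocked a few centimetres aside while the robot is not near it.
It also fails if it takes over 210 s, if anything falls off the work surface, if the arm or the gripper's body presses on something with over 40 N, if the wrist force passes 120 N, or if a joint passes its speed limit or range.

## Working session

There is one attempt and no reset: what is moved stays moved. The work goes in short steps, Python scripts to look and compute and a tool call to move; the robot and the scene stay as the last step left them, time stands still between calls to the robot, and variables do not carry over. Pictures are saved under pics/ and viewed, at most 14 in all, crops included, and the job is handed in when it is done.

Besides the shell and the picture viewer there is one more tool, called after "Request:" by a JSON object that holds its "fn" and its "kwargs", one argument or row to a line. play_rows: Moves the arm, as the interface text tells. Shift numbers are shares of 6 cm and turn numbers shares of 4 degrees, none past 1 either way. Its arguments: {"type":"object","properties":{"moves":{"type":"array","items":{"type":"array"}}},"required":["moves"]}

```bash
ls; mkdir -p pics; cat > h.py <<'E'
import numpy as np, cv2
from rig import env
def cal(n):
    c=env.get_calibration(n); K=np.array([[c['fx'],0,c['cx']],[0,c['fy'],c['cy']],[0,0,1.]])
    if 'rvec' in c:
        R=cv2.Rodrigues(np.array(c['rvec'],float))[0]; t=np.array(c['tvec'],float).ravel()
    else:
        s=env.sense(); T=np.array(c['T_tool_cam']); Rw=np.array(s['eef_rot'])@T[:3,:3]; p=np.array(s['ee_pos'])+np.array(s['eef_rot'])@T[:3,3]
        R=Rw.T; t=-R@p
    return K,R,t
def ray(C,uv,z):
    K,R,t=C; d=R.T@np.linalg.inv(K)@np.array([uv[0],uv[1],1.]); o=-R.T@t
    return o+d*(z-o[2])/d[2]
def proj(C,P):
    K,R,t=C; q=(R@np.atleast_2d(P).T).T+t; q=q@K.T; return q[:,:2]/q[:,2:]
def snap(n,name):
    C=cal(n); im=env.camera(n); cv2.imwrite(f'pics/{name}.png',im[:,:,::-1]); np.save(f'pics/{name}.npy',np.array([C[0],C[1],np.tile(C[2],(3,1))])); return C,im
def load(name):
    a=np.load(f'pics/{name}.npy'); return (a[0],a[1],a[2][0]), cv2.imread(f'pics/{name}.png')
E
python3 - <<'E'
from h import *
for n in('scene','top','wrist'):
    C,im=snap(n,n+'0'); print(n,C[0][0,0],-C[1].T@C[2])
s=env.sense();print(s['ee_pos'],s['eef_rot'],env.tips_ahead,s['t'],s['width'])
E
```

```text
pics
scene 502.1736711999142 [-0.2292305  -0.46584539  0.76950812]
top 408.97808384640604 [0.3095457  0.0341204  1.25326392]
wrist 358.2317521883074 [0.20698934 0.59325847 0.37293127]
[0.26807253 0.56391258 0.24131107] [[-9.03113583e-01  4.29400803e-01 -8.97836071e-04]
 [ 4.29401718e-01  9.03112248e-01 -1.55921351e-03]
 [ 1.41319220e-04 -1.79367925e-03 -9.99998381e-01]] 0.011 0.15 0.08502814317273188
```

View pics/scene0.png

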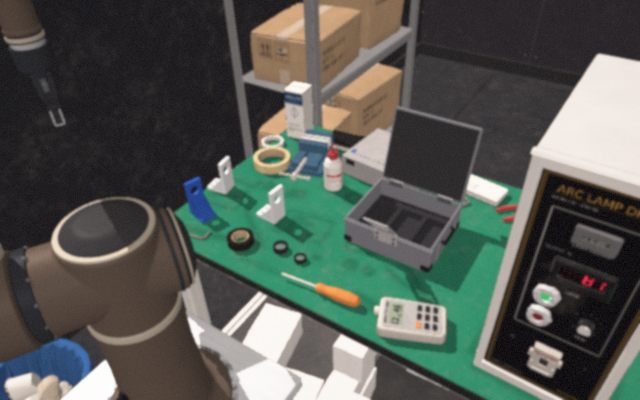

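View pics/top0.png

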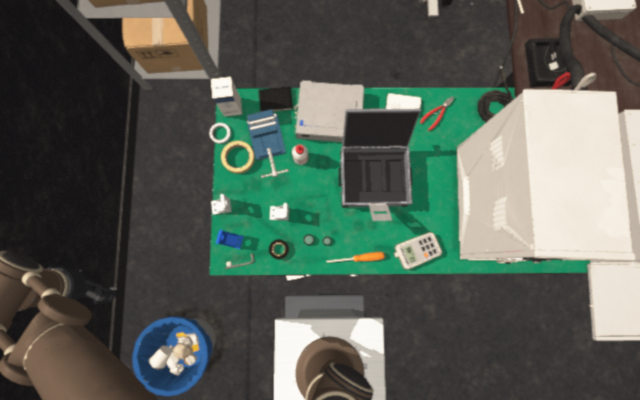

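```bash
python3 - <<'E'
import cv2,numpy as np
s=cv2.imread('pics/scene0.png');t=cv2.imread('pics/top0.png')
a=cv2.resize(s[140:260,170:330],(480,360),interpolation=2);b=cv2.resize(t[180:260,200:307],(480,360),interpolation=2)
r1=np.vstack([a[:300],b[:300]]); w=cv2.imread('pics/wrist0.png')
w=cv2.resize(w,(320,200)); c=cv2.resize(t[100:225,330:425],(304,400),interpolation=2);c=cv2.copyMakeBorder(c,0,0,0,16,0)
cv2.imwrite('pics/m1.png',np.hstack([r1,np.vstack([w,c])]))
E
```

```text
(no output)
```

View pics/m1.png

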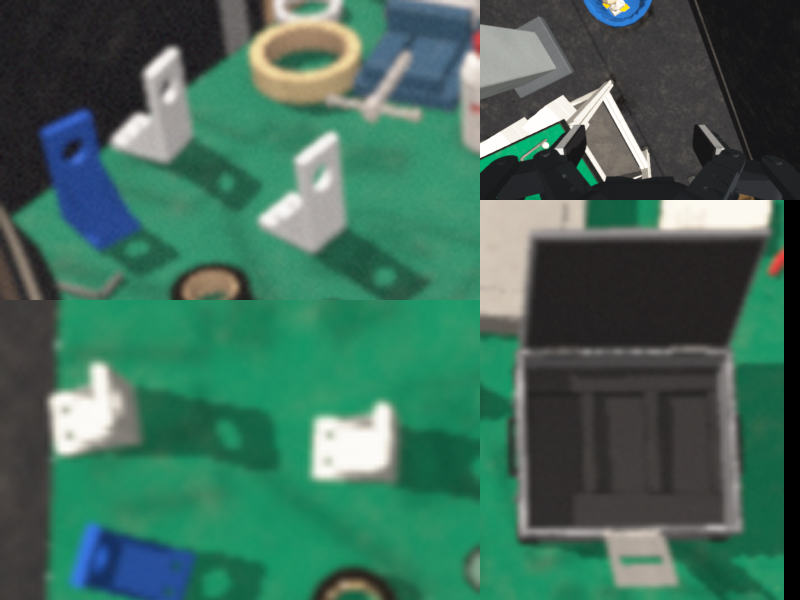

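Candidates: white brackets at scene (225,178) and (272,205); the blue one at (198,200) is a look-alike to leave alone; the white box and tape are not L-shaped. So two brackets are present, both with the short leg pointing to world +y. The case's hasp faces the robot. Next I move the wrist camera over the brackets.

Request:
{"fn": "play_rows", "kwargs": {
  "moves": [
    [85,[0.03,-0.3,0.11],[0,0,-1]],
    [85,[0.03,-0.3,0.11],[0,0,-1]],
    [85,[0.03,-0.3,0.11],[0,0,-1]],
    [85,[0.03,-0.3,0.11],[0,0,-1]],
    [85,[0.03,-0.3,0.11],[0,0,-1]],
    [85,[0.03,-0.3,0.11],[0,0,-1]],
    [85,[0.03,-0.3,0.11],[0,0,-1]],
    [85,[0.03,-0.3,0.11],[0,0,-1]]
  ]
}}

```text
t: 1.15
ee_pos: [0.2826, 0.4196, 0.2949]
eef_rot: [[-0.536, 0.844, -0.0], [0.844, 0.536, -0.001], [-0.0, -0.001, -1.0]]
ft_force: [0.7, 0.5, 0.0]
width: 0.0849
finger_force: 0.0
```

Request:
{"fn": "play_rows", "kwargs": {
  "moves": [
    [85,[0.03,-0.3,0.11],[0,0,-1]],
    [85,[0.03,-0.3,0.11],[0,0,-1]],
    [85,[0.03,-0.3,0.11],[0,0,-1]],
    [85,[0.03,-0.3,0.11],[0,0,-1]],
    [85,[0.03,-0.3,0.11],[0,0,-1]],
    [85,[0.03,-0.3,0.11],[0,0,-1]],
    [85,[0.03,-0.3,0.11],[0,0,-1]],
    [85,[0.03,-0.3,0.11],[0,0,-1]],
    [85,[0,0,0],[0,0,0]],
    [85,[0,0,0],[0,0,0]]
  ]
}}

```text
t: 2.4
ee_pos: [0.2973, 0.2765, 0.3479]
eef_rot: [[-0.01, 1.0, -0.0], [1.0, 0.01, 0.001], [0.001, -0.0, -1.0]]
ft_force: [-0.6, -0.2, -0.0]
width: 0.085
finger_force: 0.0
```

```bash
python3 - <<'E'
from h import *
C,im=snap('wrist','w1'); s=env.sense(); print(s['ee_pos'],s['eef_rot'],s['q'],s['t'])
print('cam',-C[1].T@C[2]); print(proj(C,[[.3,.34,0],[.27,.16,0]]))
E
```

```text
[0.29714849 0.27663909 0.34768687] [[-1.01279857e-02  9.99948648e-01 -3.54104559e-04]
 [ 9.99948675e-01  1.01280795e-02  2.64060091e-04]
 [ 2.67632931e-04 -3.51411988e-04 -9.99999902e-01]] [ 3.67836635e+01 -1.29301927e+01  1.13224233e+02  2.46624715e-02
  7.97131505e+01  3.61989544e+01] 2.45
cam [0.29636608 0.34411965 0.4796735 ]
[[321.21766989  98.16697964]
 [298.83317976 228.47317588]]
```

View pics/w1.png

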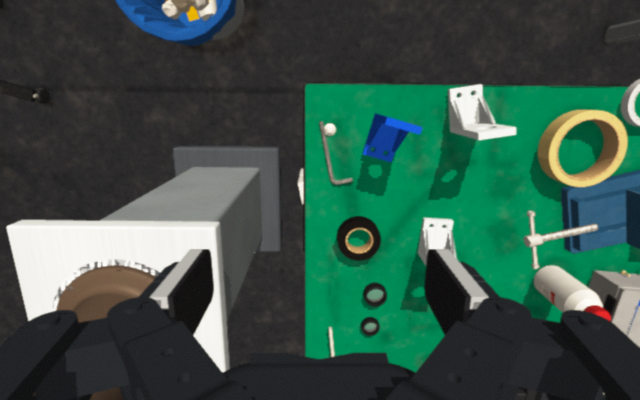

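Request:
{"fn": "play_rows", "kwargs": {
  "moves": [
    [85,[0.6,0,0],[0,0,0]],
    [85,[0.6,0,0],[0,0,0]],
    [85,[0.6,0,0],[0,0,0]],
    [85,[0.6,0,0],[0,0,0]],
    [85,[0.6,0,0],[0,0,0]],
    [85,[0,0,0],[0,0,0]],
    [85,[0,0,0],[0,0,0]]
  ]
}}

```text
t: 3.32
ee_pos: [0.4765, 0.2767, 0.347]
eef_rot: [[-0.011, 1.0, -0.002], [1.0, 0.011, -0.001], [-0.001, -0.002, -1.0]]
ft_force: [-0.4, -0.2, -1.1]
width: 0.085
finger_force: 0.0
```

```bash
python3 - <<'E'
from h import *
C,im=snap('wrist','w2'); s=env.sense(); print(s['ee_pos'],s['q'],s['t'])
print('cam',-C[1].T@C[2])
im=im[:,:,::-1]; cv2.imwrite('pics/w2c.png',cv2.resize(im[40:300,200:440],None,fx=2.3,fy=2.3,interpolation=2))
hsv=cv2.cvtColor(im,cv2.COLOR_BGR2HSV); m=((hsv[...,1]<60)&(hsv[...,2]>110)).astype(np.uint8)
n,l,st,ce=cv2.connectedComponentsWithStats(m)
for i in range(1,n):
    if 200<st[i,4]<20000: print(st[i],ce[i],ray(C,ce[i],0.03).round(3))
E
```

```text
[0.47627247 0.2767471  0.34732027] [2.56192100e+01 4.87854625e+00 9.66329651e+01 2.00167042e-02
 7.85760663e+01 2.49952941e+01] 3.375
cam [0.47583032 0.34446767 0.4787274 ]
[ 88   0  20  17 209] [96.46411483  8.5645933 ] [0.221 0.436 0.03 ]
[119   0  25  16 232] [132.74137931   5.18965517] [0.263 0.44  0.03 ]
[580   0  20  20 277] [589.97111913   7.81588448] [0.782 0.442 0.03 ]
[ 484   73   56   54 1329] [512.21670429  98.65537998] [0.709 0.342 0.03 ]
[ 309   82   43   57 1764] [328.1723356  110.99829932] [0.487 0.325 0.03 ]
[ 551  103   89   65 3341] [588.59353487 130.21789883] [0.81  0.305 0.03 ]
[183 120  38  63 430] [195.92093023 147.91627907] [0.322 0.278 0.03 ]
[    0   165   175   158 12983] [ 79.55187553 236.11468844] [0.155 0.158 0.03 ]
[ 507  180   34   68 1363] [526.38224505 212.31254585] [0.75  0.197 0.03 ]
[389 210  72  58 810] [415.81975309 234.77654321] [0.607 0.164 0.03 ]
[ 290  217   36   68 2053] [308.3127131  251.51388212] [0.463 0.138 0.03 ]
[150 249  53  61 926] [173.73974082 278.1987041 ] [0.276 0.096 0.03 ]
[435 248  54  61 920] [463.47065217 277.8076087 ] [0.679 0.101 0.03 ]
[414 265  21  53 323] [421.99071207 285.20433437] [0.622 0.089 0.03 ]
[ 476  268  139   55 4112] [549.53891051 293.86138132] [0.803 0.077 0.03 ]
[628 321  12  27 210] [634.86190476 333.86190476] [0.939 0.013 0.03 ]
[333 351  77  18 353] [383.00849858 355.79320113] [ 0.574 -0.029  0.03 ]
[407 351  18  21 232] [415.125      359.40948276] [ 0.623 -0.035  0.03 ]
[ 89 387  34  13 323] [107.09597523 394.25696594] [ 0.154 -0.104  0.03 ]
[515 387  34  13 316] [529.72468354 394.37025316] [ 0.804 -0.097  0.03 ]
```

View pics/w2c.png

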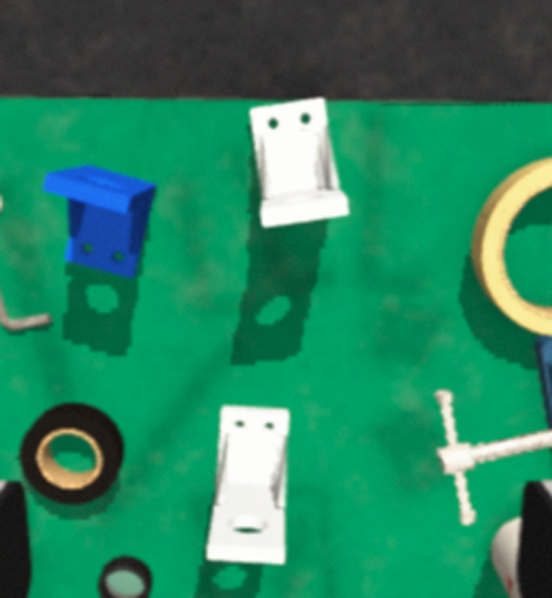

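```bash
python3 - <<'E'
from h import *
C,im=load('w2')
f=lambda u,v,z: ray(C,(200+(u+.5)/2.3-.5,40+(v+.5)/2.3-.5),z)
for n,e1,e2,t1,t2 in(('A',(250,110),(325,99),(263,226),(348,213)),('B',(222,407),(289,410),(208,559),(284,563))):
    E1,E2=f(*e1,.006),f(*e2,.006);T1,T2=f(*t1,.088),f(*t2,.088)
    print(n,E1,E2,np.linalg.norm(E2-E1),np.degrees(np.arctan2(*(E2-E1)[1::-1])));print(T1,T2,np.linalg.norm(T2-T1),np.degrees(np.arctan2(*(T2-T1)[1::-1])))
    d=(E1+E2-T1-T2)[:2]/2; print('len',np.linalg.norm(d),'dir',np.degrees(np.arctan2(d[1],d[0])),'heel',((T1+T2)/2)[:2])
E
```

```text
A [0.46202572 0.35268104 0.006     ] [0.50314033 0.35887107 0.006     ] 0.04157797037854351 8.561886423179851
[0.47066808 0.29882184 0.088     ] [0.51056022 0.30529813 0.088     ] 0.04041441877029205 9.221239307749657
len 0.05431311875649968 dir 98.50335044905275 heel [0.49061415 0.30205999]
B [0.44542777 0.17982963 0.006     ] [0.4860685  0.17832667 0.006     ] 0.040668514466699446 -2.1179228045359055
[0.44271751 0.12342867 0.088     ] [0.48291335 0.12149724 0.088     ] 0.04024222246753387 -2.7509715504285204
len 0.05669109626239284 dir 87.03468812070113 heel [0.46281543 0.12246296]
```

A's heel is at (0.491, 0.302) with the short leg toward 98.7°. B's heel is at (0.463, 0.122), toward 87.3°. I'll take A first, gripping across the gussets with the tool tilted about 48°, so that a 90° tip stays clear of the bench.

Request:
{"fn": "play_rows", "kwargs": {
  "moves": [
    [60,[0,0.2,-0.1],[0,0,1]],
    [60,[0,0.2,-0.1],[0,0,1]],
    [60,[0,0.2,-0.1],[-0.99,-0.15,0]],
    [60,[0,0.2,-0.1],[-0.99,-0.15,0]],
    [60,[0,0.2,-0.1],[-0.99,-0.15,0]],
    [60,[0,0.2,-0.1],[-0.99,-0.15,0]],
    [60,[0,0.2,-0.1],[-0.99,-0.15,0]],
    [60,[0,0.2,-0.1],[-0.99,-0.15,0]],
    [60,[0,0.2,-0.1],[-0.99,-0.15,0]],
    [60,[0,0.2,-0.1],[-0.99,-0.15,0]],
    [60,[0,0.2,-0.1],[-0.99,-0.15,0]],
    [60,[0,0.2,-0.1],[-0.99,-0.15,0]]
  ]
}}

```text
t: 4.88
ee_pos: [0.4761, 0.4213, 0.2763]
eef_rot: [[-0.115, 0.989, 0.098], [0.756, 0.151, -0.637], [-0.645, 0.001, -0.764]]
ft_force: [-0.2, -0.4, -0.0]
width: 0.0599
finger_force: 0.0
```

Request:
{"fn": "play_rows", "kwargs": {
  "moves": [
    [60,[0,0,-0.3],[-0.99,-0.15,0]],
    [60,[0,0,-0.3],[-0.99,-0.15,0]],
    [60,[0,0,-0.3],[0,0,0]],
    [60,[0,0,-0.3],[0,0,0]],
    [60,[0,0,0],[0,0,0]],
    [60,[0,0,0],[0,0,0]]
  ]
}}

```text
t: 5.62
ee_pos: [0.4777, 0.4204, 0.2051]
eef_rot: [[-0.098, 0.989, 0.112], [0.662, 0.149, -0.735], [-0.743, 0.002, -0.669]]
ft_force: [-0.4, 0.4, 0.1]
width: 0.0602
finger_force: 0.0
```

```bash
cat >> h.py <<'E'
def st():
    s=env.sense(); print('t',round(s['t'],2),'p',np.round(s['ee_pos'],4),'R',np.round(s['eef_rot'],3).tolist(),'q',np.round(s['q'],1),'w',round(s['width'],4),'ff',np.round(s['finger_force'],1),'F',np.round(s['ft_force'],1)); return np.array(s['ee_pos']),np.array(s['eef_rot'])
def go(P,R=None):
    p,Rc=st(); print('shift rows(6cm):',np.round((np.array(P)-p)/.06,3))
    if R is not None: print('turn (4deg):',np.round(cv2.Rodrigues(np.array(R)@Rc.T)[0].ravel()/np.radians(4),2))
def rot(a,tilt): # tool y along angle a (deg), tilt>0 leans z toward -(a+90) side... about tool y axis by -tilt
    y=np.array([np.cos(np.radians(a)),np.sin(np.radians(a)),0]); R0=np.c_[np.cross(y,[0,0,-1.]),y,[0,0,-1.]]
    return cv2.Rodrigues(-np.radians(tilt)*y)[0]@R0
E
python3 - <<'E'
from h import *
R=rot(8.7,48); print(R.round(3)); T=np.array([.488,.3188,.018]); go(T-.09*R[:,2],R); go(T,R)
E
```

```text
[[-0.101  0.988  0.112]
 [ 0.661  0.151 -0.735]
 [-0.743  0.    -0.669]]
t 5.62 p [0.4777 0.4204 0.2051] R [[-0.098, 0.989, 0.112], [0.662, 0.149, -0.735], [-0.743, 0.002, -0.669]] q [ 52.3  42.2  73.6 -33.1  99.9  48.7] w 0.0602 ff 0.0 F [-0.4  0.4  0.1]
shift rows(6cm): [ 0.003 -0.592 -2.114]
turn (4deg): [-0.    0.03  0.04]
t 5.62 p [0.4777 0.4204 0.2051] R [[-0.098, 0.989, 0.112], [0.662, 0.149, -0.735], [-0.743, 0.002, -0.669]] q [ 52.3  42.2  73.6 -33.1  99.9  48.7] w 0.0602 ff 0.0 F [-0.4  0.4  0.1]
shift rows(6cm): [ 0.172 -1.694 -3.118]
turn (4deg): [-0.    0.03  0.04]
```

Request:
{"fn": "play_rows", "kwargs": {
  "moves": [
    [60,[0,-0.15,-0.53],[0,0,0]],
    [60,[0,-0.15,-0.53],[0,0,0]],
    [60,[0,-0.15,-0.53],[0,0,0]],
    [60,[0,-0.14,-0.53],[0,0,0]],
    [60,[0.034,-0.22,-0.2],[0,0,0]],
    [60,[0.034,-0.22,-0.2],[0,0,0]],
    [60,[0.034,-0.22,-0.2],[0,0,0]],
    [60,[0.034,-0.22,-0.2],[0,0,0]],
    [60,[0.034,-0.22,-0.2],[0,0,0]],
    [60,[0,0,0],[0,0,0]],
    [60,[0,0,0],[0,0,0]]
  ]
}}

```text
t: 7.0
ee_pos: [0.4877, 0.3193, 0.0169]
eef_rot: [[-0.099, 0.989, 0.112], [0.661, 0.149, -0.735], [-0.744, 0.001, -0.669]]
ft_force: [-0.1, 0.9, 0.1]
width: 0.06
finger_force: 0.0
```

```bash
python3 - <<'E'
from h import *
st()
a=env.camera('wrist')[:,:,::-1]; b=env.camera('scene')[:,:,::-1]
cv2.imwrite('pics/g1.png',np.vstack([cv2.resize(a[100:350],(512,200)),cv2.resize(b[120:280,150:350],(500,400),interpolation=2) if 0 else cv2.copyMakeBorder(cv2.resize(b[130:270,150:330],(500,389),interpolation=2),0,0,0,12,0)]))
E
```

```text
t 7.0 p [0.4877 0.3193 0.0169] R [[-0.099, 0.989, 0.112], [0.661, 0.149, -0.735], [-0.744, 0.001, -0.669]] q [ 46.7  49.8  86.2 -36.4  80.7  56.4] w 0.06 ff 0.0 F [-0.1  0.9  0.1]
```

View pics/g1.png

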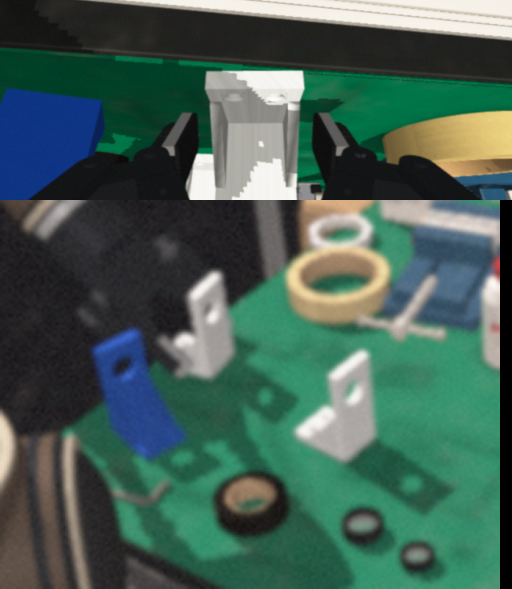

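Request:
{"fn": "play_rows", "kwargs": {
  "moves": [
    [30,[0,0,0],[0,0,0]],
    [30,[0,0,0],[0,0,0]],
    [30,[0,0,0],[0,0,0]],
    [30,[0,0,0],[0,0,0]],
    [30,[0,0,0],[0,0,0]],
    [30,[0,0,0.2],[0,0,0]],
    [30,[0,0,0.5],[0,0,0]],
    [30,[0,0,0.5],[0,0,0]],
    [30,[0,0,0.5],[0,0,0]],
    [30,[0,0,0.3],[0,0,0]]
  ]
}}

```text
t: 8.35
ee_pos: [0.4875, 0.3188, 0.1377]
eef_rot: [[-0.099, 0.989, 0.111], [0.662, 0.149, -0.735], [-0.743, 0.001, -0.669]]
ft_force: [0.8, -0.3, -2.3]
width: 0.0388
finger_force: 61.6
```

Request:
{"fn": "play_rows", "kwargs": {
  "moves": [
    [30,[0,-0.03,0],[0.99,0.15,0]],
    [30,[0,-0.03,0],[0.99,0.15,0]],
    [30,[0,-0.03,0],[0.99,0.15,0]],
    [30,[0,-0.03,0],[0.99,0.15,0]],
    [30,[0,-0.03,0],[0.99,0.15,0]],
    [30,[0,-0.03,0],[0.99,0.15,0]],
    [30,[0,-0.03,0],[0.99,0.15,0]],
    [30,[0,-0.03,0],[0.99,0.15,0]],
    [30,[0,-0.03,0],[0.99,0.15,0]],
    [30,[0,0,0],[0.99,0.15,0]],
    [30,[0,0,0],[0.99,0.15,0]],
    [30,[0,0,0],[0.99,0.15,0]]
  ]
}}

```text
t: 9.85
ee_pos: [0.4863, 0.3019, 0.1358]
eef_rot: [[-0.149, 0.989, -0.003], [0.989, 0.149, 0.001], [0.001, -0.002, -1.0]]
ft_force: [0.0, -1.1, -2.4]
width: 0.039
finger_force: 61.4
```

Request:
{"fn": "play_rows", "kwargs": {
  "moves": [
    [30,[0,0,0],[0.99,0.15,0]],
    [30,[0,0,0],[0.99,0.15,0]],
    [30,[0,0,0],[0.99,0.15,0]],
    [30,[0,0,0],[0.99,0.15,0]],
    [30,[0,0,0],[0.99,0.15,0]],
    [30,[0,0,0],[0.99,0.15,0]],
    [30,[0,0,0],[0.99,0.15,0]],
    [30,[0,0,0],[0.99,0.15,0]],
    [30,[0,0,0],[0.99,0.15,0]],
    [30,[0,0,0],[0.99,0.15,0]],
    [30,[0,0,0],[0.5,0.07,0]],
    [30,[0,0,0],[0,0,0]]
  ]
}}

```text
t: 11.35
ee_pos: [0.4863, 0.3018, 0.1353]
eef_rot: [[-0.109, 0.989, -0.102], [0.735, 0.149, 0.661], [0.669, -0.003, -0.743]]
ft_force: [0.3, 0.8, -2.7]
width: 0.0388
finger_force: 61.5
```

```bash
python3 - <<'E'
from h import *
R=rot(8.7,-42); print(R.round(3)); go([.488,.303,.018],R)
b=env.camera('scene')[:,:,::-1]
cv2.imwrite('pics/g2.png',cv2.resize(b[110:270,150:350],(500,400),interpolation=2))
E
```

```text
[[-0.112  0.988 -0.101]
 [ 0.735  0.151  0.661]
 [ 0.669  0.    -0.743]]
t 11.35 p [0.4863 0.3018 0.1353] R [[-0.109, 0.989, -0.102], [0.735, 0.149, 0.661], [0.669, -0.003, -0.743]] q [  6.1  21.9 113.2  50.7  59.7 -35. ] w 0.0388 ff 61.5 F [ 0.3  0.8 -2.7]
shift rows(6cm): [ 0.028  0.02  -1.955]
turn (4deg): [ 0.   -0.04  0.04]
```

View pics/g2.png

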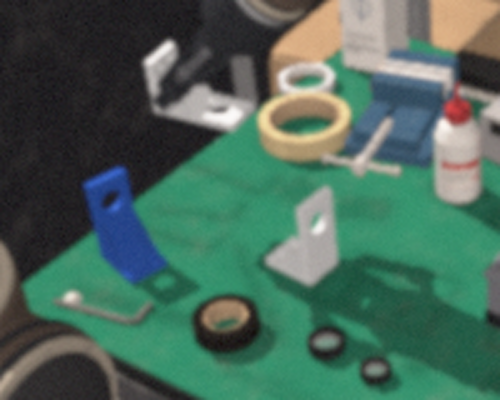

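Request:
{"fn": "play_rows", "kwargs": {
  "moves": [
    [30,[0,0,-0.4],[0,0,0]],
    [30,[0,0,-0.4],[0,0,0]],
    [30,[0,0,-0.4],[0,0,0]],
    [30,[0,0,-0.4],[0,0,0]],
    [30,[0,0,-0.15],[0,0,0]],
    [30,[0,0,-0.1],[0,0,0]],
    [30,[0,0,-0.06],[0,0,0]],
    [30,[0,0,-0.04],[0,0,0]],
    [30,[0,0,-0.02],[0,0,0]],
    [30,[0,0,0],[0,0,0]],
    [30,[0,0,0],[0,0,0]]
  ]
}}

```text
t: 12.78
ee_pos: [0.4878, 0.3029, 0.019]
eef_rot: [[-0.111, 0.989, -0.1], [0.734, 0.149, 0.663], [0.67, 0.001, -0.742]]
ft_force: [-0.5, -0.3, 0.4]
width: 0.0391
finger_force: 61.6
```

Request:
{"fn": "play_rows", "kwargs": {
  "moves": [
    [60,[0,0,0],[0,0,0]],
    [60,[0,0,0],[0,0,0]],
    [60,[0,0,0],[0,0,0]],
    [60,[0.03,-0.2,0.22],[0,0,0]],
    [60,[0.03,-0.2,0.22],[0,0,0]],
    [60,[0.03,-0.2,0.22],[0,0,0]],
    [60,[0.03,-0.2,0.22],[0,0,0]],
    [60,[0.03,-0.2,0.22],[0,0,0]],
    [60,[0,0,0.3],[0,0,0]],
    [60,[0,0,0.3],[0,0,0]],
    [60,[0,0,0],[0,0,0]]
  ]
}}

```text
t: 14.15
ee_pos: [0.4976, 0.2432, 0.1225]
eef_rot: [[-0.114, 0.989, -0.097], [0.734, 0.15, 0.663], [0.67, 0.004, -0.743]]
ft_force: [1.0, -0.1, 0.0]
width: 0.0598
finger_force: 0.0
```

```bash
python3 - <<'E'
from h import *
go([.48,.27,.25],rot(-81.3,0))
E
```

```text
t 14.15 p [0.4976 0.2432 0.1225] R [[-0.114, 0.989, -0.097], [0.734, 0.15, 0.663], [0.67, 0.004, -0.743]] q [ -0.4  23.4 113.1  48.5  62.1 -39.9] w 0.0598 ff 0.0 F [ 1.  -0.1  0. ]
shift rows(6cm): [-0.294  0.447  2.125]
turn (4deg): [ -9.33   6.94 -21.39]
```

Request:
{"fn": "play_rows", "kwargs": {
  "moves": [
    [60,[0,0.02,0.2],[-0.373,0.278,-0.856]],
    [60,[0,0.02,0.2],[-0.373,0.278,-0.856]],
    [60,[0,0.02,0.2],[-0.373,0.278,-0.856]],
    [60,[0,0.02,0.2],[-0.373,0.278,-0.856]],
    [60,[0,0.02,0.2],[-0.373,0.278,-0.856]],
    [60,[0,0.02,0.2],[-0.373,0.278,-0.856]],
    [60,[0,0.02,0.2],[-0.373,0.278,-0.856]],
    [60,[0,0.02,0.2],[-0.373,0.278,-0.856]],
    [60,[0,0.02,0.2],[-0.373,0.278,-0.856]],
    [60,[0,0.02,0.2],[-0.373,0.278,-0.856]],
    [60,[0,0,0],[-0.373,0.278,-0.856]],
    [60,[0,0,0],[-0.373,0.278,-0.856]]
  ]
}}

```text
t: 15.65
ee_pos: [0.4956, 0.2552, 0.24]
eef_rot: [[0.575, 0.813, 0.094], [0.73, -0.562, 0.389], [0.369, -0.155, -0.917]]
ft_force: [-0.6, 0.3, 0.1]
width: 0.0602
finger_force: 0.0
```

Request:
{"fn": "play_rows", "kwargs": {
  "moves": [
    [60,[-0.02,0.02,0],[-0.373,0.278,-0.856]],
    [60,[-0.02,0.02,0],[-0.373,0.278,-0.856]],
    [60,[-0.02,0.02,0],[-0.373,0.278,-0.856]],
    [60,[-0.02,0.02,0],[-0.373,0.278,-0.856]],
    [60,[-0.02,0.02,0],[-0.373,0.278,-0.856]],
    [60,[-0.02,0.02,0],[-0.373,0.278,-0.856]],
    [60,[-0.02,0.02,0],[-0.373,0.278,-0.856]],
    [60,[-0.02,0.02,0],[-0.373,0.278,-0.856]],
    [60,[-0.02,0.02,0],[-0.373,0.278,-0.856]],
    [60,[-0.02,0.02,0],[-0.373,0.278,-0.856]],
    [60,[-0.02,0.02,0],[-0.373,0.278,-0.856]],
    [60,[-0.02,0,0],[-0.373,0.278,-0.856]]
  ]
}}

```text
t: 17.15
ee_pos: [0.4811, 0.2683, 0.2396]
eef_rot: [[0.979, 0.206, 0.016], [0.205, -0.978, 0.028], [0.022, -0.024, -0.999]]
ft_force: [0.5, 0.1, 0.4]
width: 0.06
finger_force: 0.0
```

Request:
{"fn": "play_rows", "kwargs": {
  "moves": [
    [60,[0,0,0],[-0.12,0.09,-0.27]],
    [60,[0,0,0],[0,0,0]],
    [60,[0,0,0],[0,0,0]]
  ]
}}

```text
t: 17.52
ee_pos: [0.4817, 0.2679, 0.2402]
eef_rot: [[0.982, 0.188, 0.012], [0.188, -0.982, 0.021], [0.016, -0.018, -1.0]]
ft_force: [1.0, 0.2, -0.3]
width: 0.0601
finger_force: 0.0
```

```bash
python3 - <<'E'
from h import *
go([.488,.316,.20],rot(-81.3,0))
C,im=snap('wrist','w3'); im=im[:,:,::-1]
hsv=cv2.cvtColor(im,cv2.COLOR_BGR2HSV); m=((hsv[...,1]<60)&(hsv[...,2]>110)).astype(np.uint8)
n,l,s,ce=cv2.connectedComponentsWithStats(m)
for i in range(1,n):
    if 800<s[i,4]<20000: print(s[i],ce[i],ray(C,ce[i],0.03).round(3))
print(proj(C,[[.488,.318,.055],[.476,.23,.008]]))
cv2.imwrite('pics/w3c.png',cv2.resize(im,(800,500)))
E
```

```text
t 17.52 p [0.4817 0.2679 0.2402] R [[0.982, 0.188, 0.012], [0.188, -0.982, 0.021], [0.016, -0.018, -1.0]] q [ 24.1   9.  104.6   0.9  65.3 102.9] w 0.0601 ff 0.0 F [ 1.   0.2 -0.3]
shift rows(6cm): [ 0.105  0.801 -0.67 ]
turn (4deg): [-0.3   0.18 -0.54]
[ 414    0   98   98 1751] [463.29240434  60.82638492] [0.603 0.164 0.03 ]
[ 520    0  104   66 4455] [566.18945006  34.28350168] [0.641 0.082 0.03 ]
[ 266  133   96   51 3679] [310.30606143 155.66295189] [0.493 0.283 0.03 ]
[ 614  144   26   88 1188] [631.17760943 194.246633  ] [ 0.516 -0.031  0.03 ]
[ 398  179   99   80 4110] [448.64282238 214.30316302] [0.462 0.137 0.03 ]
[134 273  55  34 874] [159.00457666 289.67048055] [0.32  0.416 0.03 ]
[[269.49284206 157.96444772]
 [358.09932607 178.26800557]]
```

View pics/w3c.png

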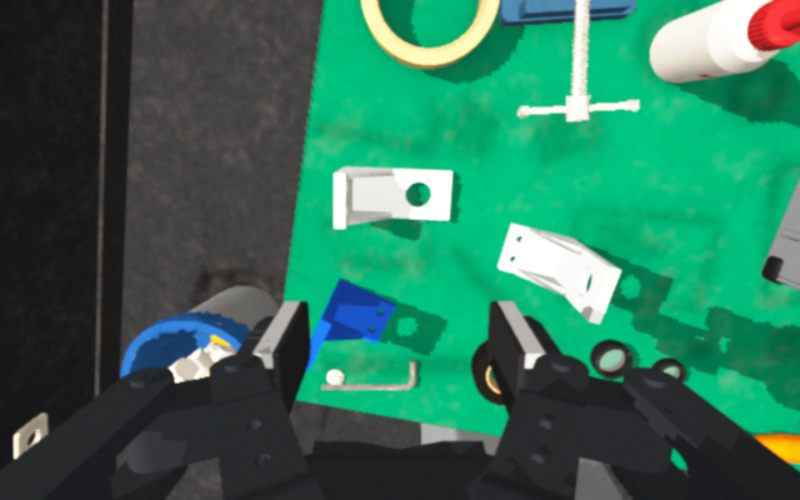

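```bash
python3 - <<'E'
from h import *
C,im=load('w3'); f=lambda u,v,z: ray(C,((u+.5)*.8-.5,(v+.5)*.8-.5),z)
E1,E2=f(452,171,.008),f(452,221,.008); O1,O2=f(334,169,.055),f(335,229,.055)
print(E1,E2,O1,O2); E=(E1+E2)/2;O=(O1+O2)/2
for d in (E-O,): print(np.linalg.norm(d[:2]),np.degrees(np.arctan2(d[1],d[0])))
for a,b in((E1,E2),(O1,O2)): print(np.linalg.norm(b-a),np.degrees(np.arctan2(*(b-a)[1::-1])))
d=(E-O)[:2];d/=np.linalg.norm(d); ang=np.degrees(np.arctan2(d[1],d[0])); print('heel',O[:2],ang)
P=O[:2]+.004*d; go([P[0],P[1],.035],rot(ang,0))
E
```

```text
[0.51852065 0.23583877 0.008     ] [0.47829929 0.22690006 0.008     ] [0.50768804 0.32320503 0.055     ] [0.46487398 0.31587593 0.055     ]
0.08900139799013138 -82.16745196616911
0.04120264994703358 -167.47033632215442
0.04343684278398033 -170.28600979798938
heel [0.48628101 0.31954048] -82.16745196616911
t 17.57 p [0.4818 0.2679 0.2403] R [[0.982, 0.188, 0.012], [0.188, -0.982, 0.021], [0.016, -0.018, -1.0]] q [ 24.1   9.  104.6   0.9  65.3 102.9] w 0.0601 ff 0.0 F [-0.4  0.   0.2]
shift rows(6cm): [ 0.084  0.795 -3.422]
turn (4deg): [-0.3   0.18 -0.75]
```

Request:
{"fn": "play_rows", "kwargs": {
  "moves": [
    [40,[0.02,0.2,-0.5],[-0.15,0.09,-0.3]],
    [40,[0.02,0.2,-0.5],[-0.15,0.09,-0.3]],
    [40,[0.02,0.2,-0.5],[0,0,0]],
    [40,[0.02,0.2,-0.5],[0,0,0]],
    [40,[0,0,0],[0,0,0]],
    [40,[0,0,0],[0,0,0]]
  ]
}}

```text
t: 18.32
ee_pos: [0.4873, 0.316, 0.1214]
eef_rot: [[0.989, 0.147, 0.001], [0.147, -0.989, 0.0], [0.001, -0.0, -1.0]]
ft_force: [1.0, 0.2, 0.2]
width: 0.0401
finger_force: 0.0
```

```bash
python3 - <<'E'
from h import *
go([.4868,.3156,.033],rot(-81,0))
C,im=snap('wrist','w4'); cv2.imwrite('pics/w4c.png',im[150:,:,::-1])
E
```

```text
t 18.32 p [0.4873 0.316  0.1214] R [[0.989, 0.147, 0.001], [0.147, -0.989, 0.0], [0.001, -0.0, -1.0]] q [ 28.7  21.  104.7  -0.   54.3 110.3] w 0.0401 ff 0.0 F [1.  0.2 0.2]
shift rows(6cm): [-0.009 -0.006 -1.473]
turn (4deg): [-0.    0.02  0.14]
```

View pics/w4c.png

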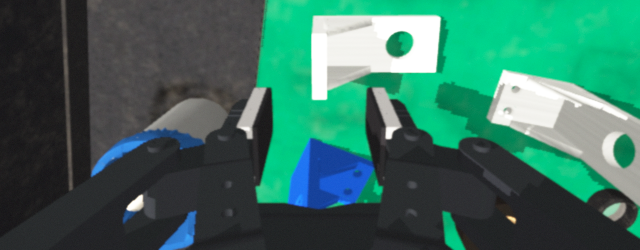

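Request:
{"fn": "play_rows", "kwargs": {
  "moves": [
    [40,[0,0,-0.4],[0,0,0.07]],
    [40,[0,0,-0.4],[0,0,0.07]],
    [40,[0,0,-0.3],[0,0,0]],
    [40,[0,0,-0.2],[0,0,0]],
    [40,[0,0,-0.17],[0,0,0]],
    [40,[0,0,0],[0,0,0]],
    [0,[0,0,0],[0,0,0]],
    [0,[0,0,0],[0,0,0]],
    [0,[0,0,0],[0,0,0]],
    [0,[0,0,0],[0,0,0]]
  ]
}}

```text
t: 19.62
ee_pos: [0.4875, 0.3163, 0.033]
eef_rot: [[0.988, 0.156, 0.002], [0.156, -0.988, 0.001], [0.002, -0.0, -1.0]]
ft_force: [-0.9, -0.0, 4.3]
width: 0.0074
finger_force: 59.1
```

Request:
{"fn": "play_rows", "kwargs": {
  "moves": [
    [0,[0,0,0.2],[0,0,0]],
    [0,[0,0,0.5],[0,0,0]],
    [0,[0,0,0.7],[0,0,0]],
    [0,[0,0,0.7],[0,0,1]],
    [0,[0,0,0.6],[0,0,1]],
    [0,[0,0,0.5],[0,0,1]],
    [0,[0,-0.3,0.2],[0,0,1]],
    [0,[0,-0.5,0],[0,0,1]],
    [0,[0,-0.5,0],[0,0,1]],
    [0,[0,-0.5,0],[0,0,1]],
    [0,[0,-0.5,0],[0,0,1]],
    [0,[0,-0.5,0],[0,0,1]]
  ]
}}

```text
t: 21.12
ee_pos: [0.4859, 0.1471, 0.2361]
eef_rot: [[0.706, 0.709, -0.001], [0.709, -0.706, 0.0], [-0.0, -0.001, -1.0]]
ft_force: [0.6, 0.2, -1.7]
width: 0.0072
finger_force: 58.6
```

```bash
python3 - <<'E'
from h import *
st()
C,im=load('top0')
for uv in((341.6,146.9),(409.1,145.9),(411.9,206.3),(342.5,206.3)): print(ray(C,uv,.066).round(3))
C,im=snap('top','t1'); cv2.imwrite('pics/t1c.png',cv2.resize(im[90:240,310:450,::-1],None,fx=4,fy=4,interpolation=2))
E
```

```text
t 21.12 p [0.4859 0.1471 0.2361] R [[0.706, 0.709, -0.001], [0.709, -0.706, 0.0], [-0.0, -0.001, -1.0]] q [ 11.9   5.  109.5   0.   65.5  56.8] w 0.0072 ff 58.6 F [ 0.6  0.2 -1.7]
[ 0.655 -0.041  0.066]
[ 0.657 -0.245  0.066]
[ 0.473 -0.245  0.066]
[ 0.474 -0.041  0.066]
```

View pics/t1c.png

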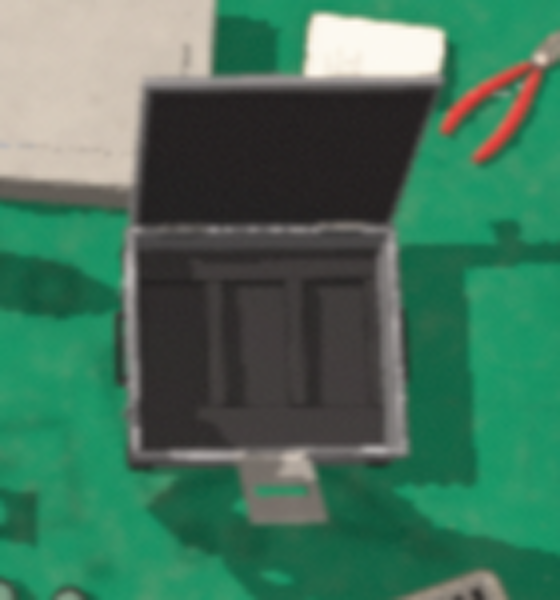

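Request:
{"fn": "play_rows", "kwargs": {
  "moves": [
    [0,[0,-0.3,0.1],[0,0,1]],
    [0,[0,-0.3,0.1],[0,0,1]],
    [0,[0,-0.3,0.1],[0,0,1]],
    [0,[0,-0.3,0.1],[0,0,1]],
    [0,[0,-0.3,0.1],[0,0,1]],
    [0,[0,-0.3,0.1],[0,0,1]],
    [0,[0,-0.3,0.1],[0,0,1]],
    [0,[0,-0.3,0],[0,0,1]],
    [0,[0,-0.3,0],[0,0,1]],
    [0,[0,-0.3,0],[0,0,1]],
    [0,[0,-0.3,0],[0,0,1]],
    [0,[0,0,0],[0,0,0.25]]
  ]
}}

```text
t: 22.68
ee_pos: [0.4862, -0.0504, 0.2781]
eef_rot: [[0.002, 1.0, -0.001], [1.0, -0.002, 0.001], [0.001, -0.001, -1.0]]
ft_force: [-0.5, -0.4, -0.9]
width: 0.0071
finger_force: 58.7
```

Request:
{"fn": "play_rows", "kwargs": {
  "moves": [
    [0,[0,0,0],[0,0,0]],
    [0,[0,0,0],[0,0,0]]
  ]
}}

```text
t: 22.92
ee_pos: [0.4866, -0.0492, 0.2782]
eef_rot: [[0.0, 1.0, -0.0], [1.0, -0.0, 0.001], [0.001, -0.0, -1.0]]
ft_force: [0.4, 0.3, -1.3]
width: 0.0077
finger_force: 58.7
```

```bash
python3 - <<'E'
from h import *
st()
C,im=load('t1')
for uv in((130,232),(395,228),(407,453),(136,456)): print(ray(C,(310+(uv[0]+.5)/4-.5,90+(uv[1]+.5)/4-.5),.066).round(4))
C,im=snap('wrist','w5'); cv2.imwrite('pics/w5c.png',cv2.resize(im[:,:,::-1],(800,500)))
print(proj(C,[[.474,-.041,.066],[.655,-.041,.066],[.655,-.245,.066]])*1.25)
E
```

```text
t 22.93 p [ 0.4866 -0.0492  0.2782] R [[0.0, 1.0, -0.0], [1.0, -0.0, 0.001], [0.001, -0.0, -1.0]] q [-10.9   0.5 109.2   0.   70.3 -10.9] w 0.0077 ff 58.7 F [ 0.4  0.3 -1.3]
[ 0.6523 -0.043   0.066 ]
[ 0.6545 -0.2426  0.066 ]
[ 0.4834 -0.244   0.066 ]
[ 0.4823 -0.0448  0.066 ]
[[382.23251065 197.98901032]
 [615.45062667 197.79431067]
 [586.36959375 423.00439683]]
```

View pics/w5c.png

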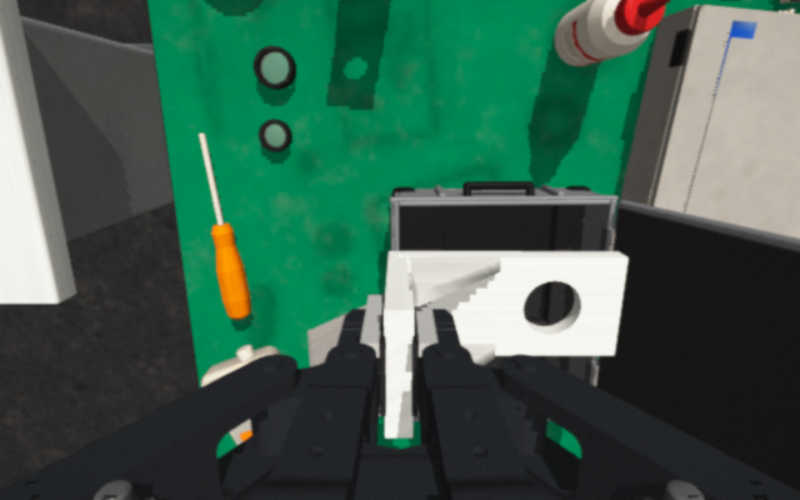

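```bash
python3 - <<'E'
from h import *
C,im=load('t1')
for u in (208,224,240,287,303,320,375,385): print(u,ray(C,(310+(u+.5)/4-.5,90+(345+.5)/4-.5),.021).round(4),ray(C,(310+(u+.5)/4-.5,90+(345+.5)/4-.5),.005).round(4)[1])
g=im[90+86,360:410].astype(int).mean(1).round(); print(g)
E
python3 - <<'E'
import cv2,numpy as np
im=cv2.imread('pics/t1.png'); c=im[140:206,338:414]; c=np.clip(c.astype(float)*2.2,0,255).astype(np.uint8)
cv2.imwrite('pics/t1d.png',cv2.resize(c,None,fx=9,fy=9,interpolation=2))
E
```

```text
208 [ 0.5749 -0.1047  0.021 ] -0.1065
224 [ 0.5749 -0.117   0.021 ] -0.119
240 [ 0.5748 -0.1294  0.021 ] -0.1315
287 [ 0.5746 -0.1656  0.021 ] -0.1682
303 [ 0.5746 -0.178   0.021 ] -0.1807
320 [ 0.5745 -0.1911  0.021 ] -0.194
375 [ 0.5743 -0.2336  0.021 ] -0.237
385 [ 0.5743 -0.2413  0.021 ] -0.2449
[ 43.  46.  54.  62.  61.  55.  48.  46.  46.  47.  55.  61.  64.  65.
  63.  64.  63.  64.  63.  63.  63.  59.  62.  65.  61.  56.  49.  45.
  45.  47.  54.  60.  63.  62.  63.  63.  62.  63.  62.  63.  60.  58.
  63.  65.  72.  99. 118. 129. 141. 131.]
```

View pics/t1d.png

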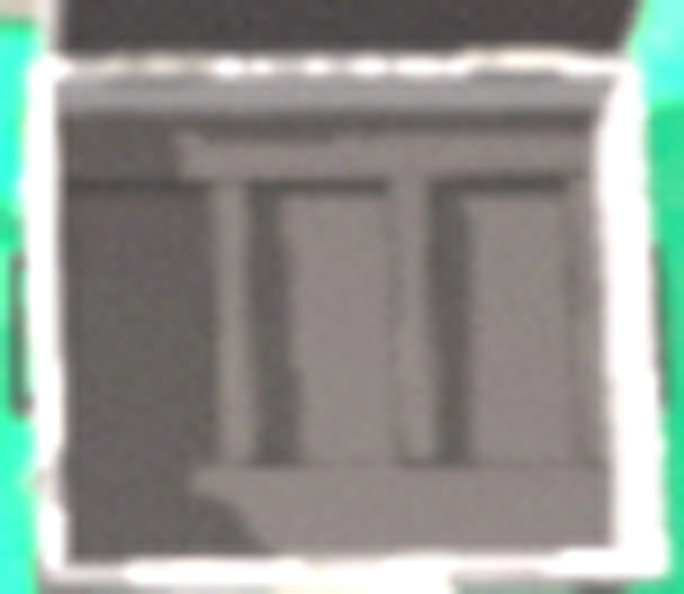

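```bash
python3 - <<'E'
from h import *
C,im=load('w5'); f=lambda u,v,z: ray(C,((u+.5)*.8-.5,(v+.5)*.8-.5),z)
for uv in((628,253),(616,355)): print(f(*uv,.253).round(4))
print(f(404,418,.278-.033+.055),f(404,250,.278-.033+.008))
E
```

```text
[ 0.5705 -0.0291  0.253 ]
[ 0.5714 -0.0708  0.253 ]
[ 0.48794868 -0.06407947  0.3       ] [ 0.48844105 -0.02788343  0.253     ]
```

Request:
{"fn": "play_rows", "kwargs": {
  "moves": [
    [0,[0.16,-0.5,0],[0,0,0]],
    [0,[0.16,-0.5,0],[0,0,0]],
    [0,[0.16,-0.5,0],[0,0,0]],
    [0,[0.16,-0.5,0],[0,0,0]],
    [0,[0.167,-0.575,0],[0,0,0]],
    [0,[0,0,-0.5],[0,0,0]],
    [0,[0,0,-0.7],[0,0,0]],
    [0,[0,0,-0.7],[0,0,0]],
    [0,[0,0,-0.6],[0,0,0]],
    [0,[0,0,-0.4],[0,0,0]],
    [0,[0,0,0],[0,0,0]],
    [0,[0,0,0],[0,0,0]]
  ]
}}

```text
t: 24.48
ee_pos: [0.5362, -0.2046, 0.1053]
eef_rot: [[-0.0, 1.0, 0.002], [1.0, 0.0, -0.0], [-0.0, 0.002, -1.0]]
ft_force: [0.5, 0.3, -1.9]
width: 0.007
finger_force: 58.6
```

```bash
python3 - <<'E'
from h import *
go([.535,-.2037,.045],rot(0,0))
E
```

```text
t 24.48 p [ 0.5362 -0.2046  0.1053] R [[-0.0, 1.0, 0.002], [1.0, 0.0, -0.0], [-0.0, 0.002, -1.0]] q [-25.2  21.6 106.1   0.   52.2 -25.3] w 0.007 ff 58.6 F [ 0.5  0.3 -1.9]
shift rows(6cm): [-0.021  0.015 -1.005]
turn (4deg): [ 0.01  0.03 -0.  ]
```

Request:
{"fn": "play_rows", "kwargs": {
  "moves": [
    [0,[-0.02,0,-0.3],[0,0,0]],
    [0,[0,0,-0.3],[0,0,0]],
    [0,[0,0,-0.2],[0,0,0]],
    [0,[0,0,-0.15],[0,0,0]],
    [0,[0,0,-0.07],[0,0,0]],
    [0,[0,0,-0.05],[0,0,0]],
    [0,[0,0,-0.02],[0,0,0]],
    [0,[0,0,0],[0,0,0]],
    [0,[0,0,0],[0,0,0]]
  ]
}}

```text
t: 25.6
ee_pos: [0.5343, -0.2046, 0.0392]
eef_rot: [[0.0, 1.0, 0.001], [1.0, -0.0, 0.0], [0.0, 0.001, -1.0]]
ft_force: [0.3, 0.3, -1.5]
width: 0.0074
finger_force: 58.9
```

```bash
python3 - <<'E'
from h import *
st()
a=env.camera('wrist')[:,:,::-1]; cv2.imwrite('pics/w6.png',a[100:])
E
```

```text
t 25.6 p [ 0.5343 -0.2046  0.0392] R [[0.0, 1.0, 0.001], [1.0, -0.0, 0.0], [0.0, 0.001, -1.0]] q [-25.3  27.4 107.3   0.   45.2 -25.3] w 0.0074 ff 58.9 F [ 0.3  0.3 -1.5]
```

View pics/w6.png

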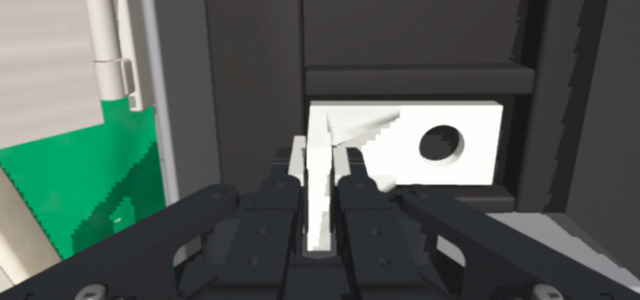

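Request:
{"fn": "play_rows", "kwargs": {
  "moves": [
    [0,[0,0,-0.02],[0,0,0]],
    [0,[0,0,-0.02],[0,0,0]],
    [0,[0,0,0],[0,0,0]]
  ]
}}

```text
t: 26.02
ee_pos: [0.5343, -0.2047, 0.0381]
eef_rot: [[0.0, 1.0, 0.0], [1.0, -0.0, 0.0], [0.0, 0.0, -1.0]]
ft_force: [-2.9, 1.0, 6.9]
width: 0.0075
finger_force: 60.3
```

Request:
{"fn": "play_rows", "kwargs": {
  "moves": [
    [30,[0,0,0],[0,0,0]],
    [30,[0,0,0],[0,0,0]],
    [30,[0,0,0],[0,0,0]],
    [30,[0,0,0.3],[0,0,0]],
    [30,[0,0,0.6],[0,0,0]],
    [30,[0,0,0.8],[0,0,0]],
    [30,[0,0,0.8],[0,0,0]],
    [30,[0,0,0.8],[0,0,0]],
    [30,[0,0.3,0.5],[0,0,0]],
    [30,[0,0.5,0],[0,0,0]],
    [30,[0,0,0],[0,0,0]],
    [30,[0,0,0],[0,0,0]]
  ]
}}

```text
t: 27.52
ee_pos: [0.5339, -0.1568, 0.2649]
eef_rot: [[-0.0, 1.0, 0.0], [1.0, 0.0, -0.001], [-0.001, 0.0, -1.0]]
ft_force: [-0.3, -0.8, 0.1]
width: 0.0298
finger_force: 0.0
```

```bash
python3 - <<'E'
from h import *
st(); C,im=snap('wrist','w7'); im=im[:,:,::-1]
hsv=cv2.cvtColor(im,cv2.COLOR_BGR2HSV); m=((hsv[...,1]<60)&(hsv[...,2]>150)).astype(np.uint8)
p=proj(C,[[.575,-.204,.013]])[0]; print(p); n,l,s,ce=cv2.connectedComponentsWithStats(m)
for i in range(1,n):
    if s[i,4]>800: print(s[i],ce[i])
R=rot(-2.7,48); T=np.array([.463,.1225,0])+.017*np.array([.047,.999,0])+[0,0,.018]; print(T,R.round(3))
go(T-.09*R[:,2]+[0,0,.12],R)
E
```

```text
t 27.52 p [ 0.5339 -0.1568  0.2649] R [[-0.0, 1.0, 0.0], [1.0, 0.0, -0.001], [-0.001, 0.0, -1.0]] q [-20.8   8.9 101.7  -0.   69.4 -20.8] w 0.0298 ff 0.0 F [-0.3 -0.8  0.1]
[355.40395266 201.09556824]
[ 494    0  144   32 2240] [546.62455357  10.30669643]
[  169    35   294   253 14459] [295.68234318 180.30707518]
[ 101  195  107  106 6132] [154.33545336 244.84849967]
[0.463799 0.139483 0.018   ] [[ 0.032  0.999 -0.035]
 [ 0.668 -0.047 -0.742]
 [-0.743 -0.    -0.669]]
t 27.57 p [ 0.5338 -0.157   0.2645] R [[0.0, 1.0, 0.0], [1.0, -0.0, -0.0], [-0.0, 0.0, -1.0]] q [-20.9   8.9 101.7  -0.   69.4 -20.8] w 0.0302 ff 0.0 F [-0.4  0.1  0.7]
shift rows(6cm): [-1.115  6.055 -1.105]
turn (4deg): [-11.99   0.29  -0.63]
```

Request:
{"fn": "play_rows", "kwargs": {
  "moves": [
    [60,[-0.09,0.5,0],[-1,0.02,-0.05]],
    [60,[-0.09,0.5,0],[-1,0.02,-0.05]],
    [60,[-0.09,0.5,0],[-1,0.02,-0.05]],
    [60,[-0.09,0.5,0],[-1,0.02,-0.05]],
    [60,[-0.09,0.5,0],[-1,0.02,-0.05]],
    [60,[-0.09,0.5,0],[-1,0.02,-0.05]],
    [60,[-0.09,0.5,0],[-1,0.02,-0.05]],
    [60,[-0.09,0.5,0],[-1,0.02,-0.05]],
    [60,[-0.09,0.5,0],[-1,0.02,-0.05]],
    [60,[-0.09,0.5,0],[-1,0.02,-0.05]],
    [60,[-0.09,0.5,0],[-1,0.02,-0.05]],
    [60,[-0.1,0.5,0],[-1,0.02,-0.05]]
  ]
}}

```text
t: 29.08
ee_pos: [0.469, 0.204, 0.2641]
eef_rot: [[0.031, 0.999, -0.032], [0.667, -0.045, -0.744], [-0.745, 0.002, -0.667]]
ft_force: [1.1, 0.1, -0.3]
width: 0.0602
finger_force: 0.0
```

Request:
{"fn": "play_rows", "kwargs": {
  "moves": [
    [60,[0,0.05,-0.3],[0,0,0]],
    [60,[0,0,-0.4],[0,0,0]],
    [60,[0,0,-0.4],[0,0,0]],
    [60,[0,0,0],[0,0,0]],
    [60,[0,0,0],[0,0,0]]
  ]
}}

```text
t: 29.7
ee_pos: [0.4689, 0.2058, 0.1987]
eef_rot: [[0.032, 0.999, -0.032], [0.668, -0.045, -0.743], [-0.743, 0.002, -0.669]]
ft_force: [-0.2, 0.1, -0.6]
width: 0.06
finger_force: 0.0
```

```bash
python3 - <<'E'
from h import *
R=rot(-2.7,48); T=np.array([.4638,.1395,.018])
go(T-.09*R[:,2],R); go(T,R)
C,im=snap('wrist','w8'); im=im[:,:,::-1]
hsv=cv2.cvtColor(im,cv2.COLOR_BGR2HSV); m=((hsv[...,1]<60)&(hsv[...,2]>110)).astype(np.uint8)
n,l,s,ce=cv2.connectedComponentsWithStats(m)
for i in range(1,n):
    if s[i,4]>800: print(s[i],ce[i])
h=np.array([.463,.1225,0]);x=np.array([.047,.999,0]);y=np.array([-.999,.047,0]);z=np.array([0,0,1])
print(proj(C,[h+.055*x+.02*y,h+.055*x-.02*y,h+.088*z+.02*y,h+.088*z-.02*y]).round(0))
E
```

```text
t 29.7 p [0.4689 0.2058 0.1987] R [[0.032, 0.999, -0.032], [0.668, -0.045, -0.743], [-0.743, 0.002, -0.669]] q [ 38.3  29.1  96.  -34.3  90.8  51.8] w 0.06 ff 0.0 F [-0.2  0.1 -0.6]
shift rows(6cm): [-0.032  0.008 -2.009]
turn (4deg): [ 0.01  0.03 -0.03]
t 29.7 p [0.4689 0.2058 0.1987] R [[0.032, 0.999, -0.032], [0.668, -0.045, -0.743], [-0.743, 0.002, -0.669]] q [ 38.3  29.1  96.  -34.3  90.8  51.8] w 0.06 ff 0.0 F [-0.2  0.1 -0.6]
shift rows(6cm): [-0.085 -1.106 -3.012]
turn (4deg): [ 0.01  0.03 -0.03]
[ 467    2  154  172 8406] [521.94563407  94.03533191]
[ 287    7   57  146 7517] [314.88652388  77.13476121]
[   0   75  132  136 8325] [ 54.20648649 160.18186186]
[  490    76   150   248 11685] [586.04304664 182.44758237]
[  229   162   262   203 24505] [348.76494593 266.32336258]
[   0  214   83   64 2533] [ 37.83932096 247.66482432]
[[288.   7.]
 [343.   7.]
 [289. 151.]
 [343. 151.]]
```

The blob matches B's predicted outline, so I'll go in, grip and tip it the same way.

Request:
{"fn": "play_rows", "kwargs": {
  "moves": [
    [60,[-0.01,0,-0.5],[0,0,0]],
    [60,[-0.01,0,-0.5],[0,0,0]],
    [60,[-0.01,0,-0.5],[0,0,0]],
    [60,[0,0.01,-0.51],[0,0,0]],
    [60,[-0.01,-0.22,-0.2],[0,0,0]],
    [60,[-0.01,-0.22,-0.2],[0,0,0]],
    [60,[-0.01,-0.22,-0.2],[0,0,0]],
    [60,[-0.01,-0.22,-0.2],[0,0,0]],
    [60,[-0.01,-0.23,-0.2],[0,0,0]],
    [60,[0,0,0],[0,0,0]],
    [60,[0,0,0],[0,0,0]]
  ]
}}

```text
t: 31.12
ee_pos: [0.4641, 0.1407, 0.018]
eef_rot: [[0.031, 0.999, -0.031], [0.669, -0.044, -0.742], [-0.743, 0.002, -0.669]]
ft_force: [-0.1, 0.1, -0.5]
width: 0.06
finger_force: 0.0
```

Request:
{"fn": "play_rows", "kwargs": {
  "moves": [
    [30,[0,0,0],[0,0,0]],
    [30,[0,0,0],[0,0,0]],
    [30,[0,0,0],[0,0,0]],
    [30,[0,0,0],[0,0,0]],
    [30,[0,0,0],[0,0,0]],
    [30,[0,0,0.2],[0,0,0]],
    [30,[0,0,0.5],[0,0,0]],
    [30,[0,0,0.5],[0,0,0]],
    [30,[0,0,0.5],[0,0,0]],
    [30,[0,0,0.3],[0,0,0]]
  ]
}}

```text
t: 32.38
ee_pos: [0.4637, 0.1404, 0.1388]
eef_rot: [[0.031, 0.999, -0.031], [0.669, -0.044, -0.742], [-0.742, 0.002, -0.67]]
ft_force: [1.0, 0.3, -2.5]
width: 0.0389
finger_force: 61.6
```

Request:
{"fn": "play_rows", "kwargs": {
  "moves": [
    [30,[0,0.08,0],[0.999,-0.045,0]],
    [30,[0,0.08,0],[0.999,-0.045,0]],
    [30,[0,0.08,0],[0.999,-0.045,0]],
    [30,[0,0.08,0],[0.999,-0.045,0]],
    [30,[0,0.08,0],[0.999,-0.045,0]],
    [30,[0,0.08,0],[0.999,-0.045,0]],
    [30,[0,0.08,0],[0.999,-0.045,0]],
    [30,[0,0.08,0],[0.999,-0.045,0]],
    [30,[0,0.08,0],[0.999,-0.045,0]],
    [30,[0,0.08,0],[0.999,-0.045,0]],
    [30,[0,0.08,0],[0.999,-0.045,0]],
    [30,[0,0.08,0],[0.999,-0.045,0]]
  ]
}}

```text
t: 33.88
ee_pos: [0.4625, 0.1976, 0.1371]
eef_rot: [[0.046, 0.999, -0.0], [0.999, -0.046, 0.001], [0.001, -0.0, -1.0]]
ft_force: [-0.0, -0.6, -2.2]
width: 0.0388
finger_force: 61.4
```

Request:
{"fn": "play_rows", "kwargs": {
  "moves": [
    [30,[0,0.08,0],[0.999,-0.045,0]],
    [30,[0,0.08,0],[0.999,-0.045,0]],
    [30,[0,0.08,0],[0.999,-0.045,0]],
    [30,[0,0.08,0],[0.999,-0.045,0]],
    [30,[0,0.08,0],[0.999,-0.045,0]],
    [30,[0,0.08,0],[0.999,-0.045,0]],
    [30,[0,0.08,0],[0.999,-0.045,0]],
    [30,[0,0.08,0],[0.999,-0.045,0]],
    [30,[0,0,0],[0.999,-0.045,0]],
    [30,[0,0,0],[0.999,-0.045,0]],
    [30,[0,0,0],[0.5,-0.02,0]],
    [30,[0,0,0],[0,0,0]]
  ]
}}

```text
t: 35.38
ee_pos: [0.4625, 0.2358, 0.1365]
eef_rot: [[0.037, 0.999, 0.03], [0.743, -0.047, 0.668], [0.668, -0.002, -0.744]]
ft_force: [-0.0, -0.2, -2.0]
width: 0.0394
finger_force: 61.5
```

```bash
python3 - <<'E'
from h import *
go([.464,.24,.019],rot(-2.7,-42))
E
```

```text
t 35.38 p [0.4625 0.2358 0.1365] R [[0.037, 0.999, 0.03], [0.743, -0.047, 0.668], [0.668, -0.002, -0.744]] q [ -1.5  15.2 122.7  53.8  56.  -35.8] w 0.0394 ff 61.5 F [-0.  -0.2 -2. ]
shift rows(6cm): [ 0.025  0.07  -1.959]
turn (4deg): [ 0.01 -0.03  0.  ]
```

Lower it, release, retract along the tool axis.

Request:
{"fn": "play_rows", "kwargs": {
  "moves": [
    [30,[0,0,-0.4],[0,0,0]],
    [30,[0,0,-0.4],[0,0,0]],
    [30,[0,0,-0.4],[0,0,0]],
    [30,[0,0,-0.4],[0,0,0]],
    [30,[0,0,-0.15],[0,0,0]],
    [30,[0,0,-0.1],[0,0,0]],
    [30,[0,0,-0.06],[0,0,0]],
    [30,[0,0,-0.04],[0,0,0]],
    [30,[0,0,-0.02],[0,0,0]],
    [30,[0,0,0],[0,0,0]],
    [30,[0,0,0],[0,0,0]]
  ]
}}

```text
t: 36.75
ee_pos: [0.464, 0.2365, 0.0199]
eef_rot: [[0.034, 0.999, 0.032], [0.742, -0.047, 0.669], [0.669, 0.001, -0.743]]
ft_force: [0.6, -0.4, -2.5]
width: 0.0389
finger_force: 61.4
```

Request:
{"fn": "play_rows", "kwargs": {
  "moves": [
    [30,[0,0,-0.02],[0,0,0]],
    [30,[0,0,-0.02],[0,0,0]],
    [30,[0,0,0],[0,0,0]]
  ]
}}

```text
t: 37.12
ee_pos: [0.4644, 0.2372, 0.0193]
eef_rot: [[0.034, 0.999, 0.032], [0.739, -0.046, 0.672], [0.673, 0.001, -0.74]]
ft_force: [-1.7, -4.3, 9.5]
width: 0.039
finger_force: 63.0
```

Request:
{"fn": "play_rows", "kwargs": {
  "moves": [
    [60,[0,0,0],[0,0,0]],
    [60,[0,0,0],[0,0,0]],
    [60,[0,0,0],[0,0,0]],
    [60,[-0.01,-0.2,0.22],[0,0,0]],
    [60,[-0.01,-0.2,0.22],[0,0,0]],
    [60,[-0.01,-0.2,0.22],[0,0,0]],
    [60,[-0.01,-0.2,0.22],[0,0,0]],
    [60,[-0.01,-0.2,0.22],[0,0,0]],
    [60,[0,0,0.3],[0,0,0]],
    [60,[0,0,0.3],[0,0,0]],
    [60,[0,0,0],[0,0,0]]
  ]
}}

```text
t: 38.5
ee_pos: [0.4621, 0.1759, 0.1209]
eef_rot: [[0.032, 0.999, 0.035], [0.743, -0.047, 0.668], [0.669, 0.005, -0.743]]
ft_force: [0.1, -0.7, 0.0]
width: 0.0603
finger_force: 0.0
```

```bash
python3 - <<'E'
from h import *
go([.46,.20,.24],rot(-92.7,0))
E
```

```text
t 38.5 p [0.4621 0.1759 0.1209] R [[0.032, 0.999, 0.035], [0.743, -0.047, 0.668], [0.669, 0.005, -0.743]] q [ -9.2  16.9 123.2  51.3  58.4 -41.8] w 0.0603 ff 0.0 F [ 0.1 -0.7  0. ]
shift rows(6cm): [-0.035  0.402  1.986]
turn (4deg): [ -7.76   8.64 -21.42]
```

Request:
{"fn": "play_rows", "kwargs": {
  "moves": [
    [60,[0,0.02,0.2],[-0.323,0.36,-0.892]],
    [60,[0,0.02,0.2],[-0.323,0.36,-0.892]],
    [60,[0,0.02,0.2],[-0.323,0.36,-0.892]],
    [60,[0,0.02,0.2],[-0.323,0.36,-0.892]],
    [60,[0,0.02,0.2],[-0.323,0.36,-0.892]],
    [60,[0,0.02,0.2],[-0.323,0.36,-0.892]],
    [60,[0,0.02,0.2],[-0.323,0.36,-0.892]],
    [60,[0,0.02,0.2],[-0.323,0.36,-0.892]],
    [60,[0,0.02,0.2],[-0.323,0.36,-0.892]],
    [60,[0,0.02,0.2],[-0.323,0.36,-0.892]],
    [60,[0,0,0],[-0.323,0.36,-0.892]],
    [60,[0,0,0],[-0.323,0.36,-0.892]]
  ]
}}

```text
t: 40.0
ee_pos: [0.4602, 0.1882, 0.2386]
eef_rot: [[0.729, 0.663, 0.168], [0.586, -0.732, 0.347], [0.353, -0.155, -0.923]]
ft_force: [-0.2, 0.4, -0.8]
width: 0.0602
finger_force: 0.0
```

Request:
{"fn": "play_rows", "kwargs": {
  "moves": [
    [60,[0,0.02,0],[-0.323,0.36,-0.892]],
    [60,[0,0.02,0],[-0.323,0.36,-0.892]],
    [60,[0,0.02,0],[-0.323,0.36,-0.892]],
    [60,[0,0.02,0],[-0.323,0.36,-0.892]],
    [60,[0,0.02,0],[-0.323,0.36,-0.892]],
    [60,[0,0.02,0],[-0.323,0.36,-0.892]],
    [60,[0,0.02,0],[-0.323,0.36,-0.892]],
    [60,[0,0.02,0],[-0.323,0.36,-0.892]],
    [60,[0,0.02,0],[-0.323,0.36,-0.892]],
    [60,[0,0.02,0],[-0.323,0.36,-0.892]],
    [60,[0,0,0],[-0.323,0.36,-0.892]],
    [60,[0,0,0],[-0.323,0.36,-0.892]]
  ]
}}

```text
t: 41.5
ee_pos: [0.4602, 0.2001, 0.2382]
eef_rot: [[0.999, -0.051, -0.002], [-0.051, -0.999, 0.002], [-0.002, -0.002, -1.0]]
ft_force: [0.3, 0.5, -0.1]
width: 0.06
finger_force: 0.0
```

Request:
{"fn": "play_rows", "kwargs": {
  "moves": [
    [60,[0,0,0],[0,0,0]],
    [60,[0,0,0],[0,0,0]]
  ]
}}

```text
t: 41.75
ee_pos: [0.4604, 0.2002, 0.2386]
eef_rot: [[0.999, -0.048, -0.0], [-0.048, -0.999, 0.003], [-0.0, -0.003, -1.0]]
ft_force: [-0.1, -1.3, -0.3]
width: 0.06
finger_force: 0.0
```

```bash
python3 - <<'E'
from h import *
C,im=snap('wrist','w9'); im=im[:,:,::-1]
hsv=cv2.cvtColor(im,cv2.COLOR_BGR2HSV); m=((hsv[...,1]<60)&(hsv[...,2]>110)).astype(np.uint8)
n,l,s,ce=cv2.connectedComponentsWithStats(m)
P=np.array([.464,.21,.01]); q=proj(C,P)[0]; print(q)
i=l[int(q[1]),int(q[0])]; print(i,s[i])
c=max(cv2.findContours((l==i).astype(np.uint8),0,1)[0],key=cv2.contourArea)
r=cv2.minAreaRect(c); print(r); ap=cv2.approxPolyDP(c,2.5,True)[:,0]
for a in ap: print(a,ray(C,a,.008)[:2].round(4),ray(C,a,.055)[:2].round(4))
d=np.array([np.cos(np.radians(-92.7)),np.sin(np.radians(-92.7)),0]); y=np.array([-d[1],d[0],0]); h=np.array([.464,.255,0])
print(proj(C,[h+.088*d+.02*y+[0,0,.008],h+.088*d-.02*y+[0,0,.008],h+.02*y+[0,0,.055],h-.02*y+[0,0,.055]]).round())
E
```

```text
[310.22980461 159.93763094]
20 [ 257  140   96   53 3750]
((304.89678955078125, 165.38865661621094), (51.03630828857422, 95.56098937988281), 88.36341857910156)
[352 141] [0.4809 0.1669] [0.4869 0.1708]
[265 141] [0.4851 0.2546] [0.4906 0.2471]
[257 148] [0.4785 0.2633] [0.4848 0.2547]
[259 191] [0.4333 0.2655] [0.4456 0.2566]
[267 192] [0.4319 0.2572] [0.4443 0.2494]
[270 187] [0.4371 0.2536] [0.4488 0.2463]
[305 179] [0.4439 0.2166] [0.4548 0.214 ]
[351 179] [0.4416 0.1689] [0.4528 0.1725]
[[353. 142.]
 [352. 181.]
 [258. 149.]
 [260. 193.]]
```

Request:
{"fn": "play_rows", "kwargs": {
  "moves": [
    [40,[0.02,0.22,-0.5],[0.05,0,0]],
    [40,[0.02,0.22,-0.5],[0,0,0]],
    [40,[0.02,0.22,-0.5],[0,0,0]],
    [40,[0.01,0.2,-0.5],[0,0,0]],
    [40,[0,0,0],[0,0,0]],
    [40,[0,0,0],[0,0,0]]
  ]
}}

```text
t: 42.55
ee_pos: [0.4655, 0.252, 0.1201]
eef_rot: [[0.999, -0.049, 0.002], [-0.049, -0.999, 0.007], [0.002, -0.007, -1.0]]
ft_force: [0.3, -0.7, -0.1]
width: 0.0401
finger_force: 0.0
```

```bash
python3 - <<'E'
from h import *
go([.4652,.2517,.033],rot(-92.6,0))
E
```

```text
t 42.55 p [0.4655 0.252  0.1201] R [[0.999, -0.049, 0.002], [-0.049, -0.999, 0.007], [0.002, -0.007, -1.0]] q [ 23.5  15.9 111.9   0.4  52.  116. ] w 0.0401 ff 0.0 F [ 0.3 -0.7 -0.1]
shift rows(6cm): [-0.005 -0.005 -1.452]
turn (4deg): [-0.11  0.03  0.05]
```

Request:
{"fn": "play_rows", "kwargs": {
  "moves": [
    [40,[0,0,-0.4],[-0.11,0,0]],
    [40,[0,0,-0.4],[0,0,0]],
    [40,[0,0,-0.3],[0,0,0]],
    [40,[0,0,-0.2],[0,0,0]],
    [40,[0,0,-0.15],[0,0,0]],
    [40,[0,0,0],[0,0,0]],
    [0,[0,0,0],[0,0,0]],
    [0,[0,0,0],[0,0,0]],
    [0,[0,0,0],[0,0,0]],
    [0,[0,0,0],[0,0,0]]
  ]
}}

```text
t: 43.8
ee_pos: [0.4657, 0.2524, 0.033]
eef_rot: [[0.999, -0.049, 0.002], [-0.049, -0.999, 0.0], [0.002, -0.0, -1.0]]
ft_force: [-0.5, -0.6, 2.8]
width: 0.007
finger_force: 59.0
```

Request:
{"fn": "play_rows", "kwargs": {
  "moves": [
    [0,[0,0,0.2],[0,0,0]],
    [0,[0,0,0.5],[0,0,0]],
    [0,[0,0,0.7],[0,0,0]],
    [0,[0,0,0.7],[0,0,1]],
    [0,[0,0,0.7],[0,0,1]],
    [0,[0,0,0.7],[0,0,1]],
    [0,[0.05,-0.3,0.4],[0,0,1]],
    [0,[0.05,-0.4,0],[0,0,1]],
    [0,[0.05,-0.4,0],[0,0,1]],
    [0,[0.05,-0.4,0],[0,0,1]],
    [0,[0.05,-0.4,0],[0,0,1]],
    [0,[0.05,-0.4,0],[0,0,1]]
  ]
}}

```text
t: 45.3
ee_pos: [0.4821, 0.1134, 0.266]
eef_rot: [[0.835, 0.55, -0.0], [0.55, -0.835, 0.0], [-0.0, -0.0, -1.0]]
ft_force: [-0.5, 0.2, -2.4]
width: 0.0072
finger_force: 58.6
```

Request:
{"fn": "play_rows", "kwargs": {
  "moves": [
    [0,[0.02,-0.2,0],[0,0,1]],
    [0,[0.02,-0.2,0],[0,0,1]],
    [0,[0.02,-0.2,0],[0,0,1]],
    [0,[0.02,-0.2,0],[0,0,1]],
    [0,[0.02,-0.2,0],[0,0,1]],
    [0,[0.02,-0.2,0],[0,0,1]],
    [0,[0.02,-0.2,0],[0,0,1]],
    [0,[0,-0.2,0],[0,0,1]],
    [0,[0,-0.2,0],[0,0,1]],
    [0,[0,-0.2,0],[0,0,1]],
    [0,[0,-0.2,0],[0,0,1]],
    [0,[0,-0.2,0],[0,0,1]]
  ]
}}

```text
t: 46.8
ee_pos: [0.4904, -0.03, 0.266]
eef_rot: [[0.151, 0.989, -0.001], [0.989, -0.151, 0.001], [0.001, -0.001, -1.0]]
ft_force: [-0.4, -1.3, -2.1]
width: 0.0072
finger_force: 58.7
```

Request:
{"fn": "play_rows", "kwargs": {
  "moves": [
    [0,[0,0,0],[0,0,1]],
    [0,[0,0,0],[0,0,1]],
    [0,[0,0,0],[0,0,0.2]],
    [0,[0,0,0],[0,0,0]],
    [0,[0,0,0],[0,0,0]]
  ]
}}

```text
t: 47.42
ee_pos: [0.4912, -0.0297, 0.2662]
eef_rot: [[0.0, 1.0, 0.0], [1.0, -0.0, 0.001], [0.001, 0.0, -1.0]]
ft_force: [0.2, -0.4, -1.6]
width: 0.0074
finger_force: 58.6
```

```bash
python3 - <<'E'
from h import *
p,R=st(); C,im=snap('wrist','w10'); im=im[:,:,::-1]
# predicted bracket corners if grip is centred
B=p+np.array([0,0,-.033])
P=[B+[.084,.02,.008],B+[.084,-.02,.008]]
print('pred',proj(C,P).round(1))
hsv=cv2.cvtColor(im,cv2.COLOR_BGR2HSV); m=((hsv[...,1]<40)&(hsv[...,2]>170)).astype(np.uint8)
q=proj(C,B+[.045,.012,.008])[0]; n,l,s,ce=cv2.connectedComponentsWithStats(m); i=l[int(q[1]),int(q[0])]; print(q,i,s[i])
c=max(cv2.findContours((l==i).astype(np.uint8),0,1)[0],key=cv2.contourArea)
for a in cv2.approxPolyDP(c,3,True)[:,0]: print(a,(ray(C,a,B[2]+.008)[:2]-p[:2]).round(4))
C2,t=snap('top','t2'); t0=cv2.imread('pics/t1.png')
d=cv2.absdiff(t0,t[:,:,::-1].copy()).max(2); x=d[140:215,335:420]; print('case diff',x.mean(), (x>40).sum())
E
```

```text
t 47.42 p [ 0.4912 -0.0297  0.2662] R [[0.0, 1.0, 0.0], [1.0, -0.0, 0.001], [0.001, 0.0, -1.0]] q [-8.600e+00  1.400e+00  1.097e+02  1.000e-01  6.890e+01 -8.600e+00] w 0.0074 ff 58.6 F [ 0.2 -0.4 -1.6]
pred [[502.6 202.6]
 [491.5 281.2]]
[416.14828756 219.23106789] 7 [  307   199   196   150 14782]
[311 199] [-0.0037  0.0218]
[307 242] [-0.0057  0.0007]
[310 348] [-0.0047 -0.0581]
[329 346] [ 0.0051 -0.0569]
[326 306] [ 0.0034 -0.0336]
[332 241] [0.0061 0.0012]
[346 240] [0.0127 0.0017]
[334 248] [ 0.0071 -0.0024]
[336 278] [ 0.0082 -0.0181]
[348 273] [ 0.014  -0.0155]
[344 247] [ 0.0118 -0.0019]
[356 245] [ 0.0175 -0.0009]
[363 253] [ 0.0209 -0.005 ]
[369 276] [ 0.0242 -0.0171]
[379 288] [ 0.0293 -0.0236]
[394 280] [ 0.0364 -0.0193]
[492 280] [ 0.0841 -0.0193]
[502 203] [0.0837 0.0198]
[495 199] [0.0803 0.0217]
case diff 39.95843137254902 2800
```

```bash
python3 - <<'E'
from h import *
C,a=load('w10'); C2,t=load('t2')
a=cv2.resize(a[100:300,200:640],(800,364),interpolation=2)
b=cv2.resize(t[120:230,310:450],(300,236),interpolation=2); C3,s=snap('scene','s2'); s=cv2.resize(s[:,:,::-1][100:280,320:500],(236,236)); t0=cv2.resize(cv2.imread('pics/t1.png')[120:230,310:450],(264,236))
cv2.imwrite('pics/m2.png',np.vstack([a,np.hstack([b,t0,s])]))
for nm,P in(('w',[[.482,-.0435,.066],[.654,-.0435,.066]]),): print(proj(C,P).round(1))
E
```

```text
[[309.  183.4]
 [489.3 183.2]]
```

View pics/m2.png

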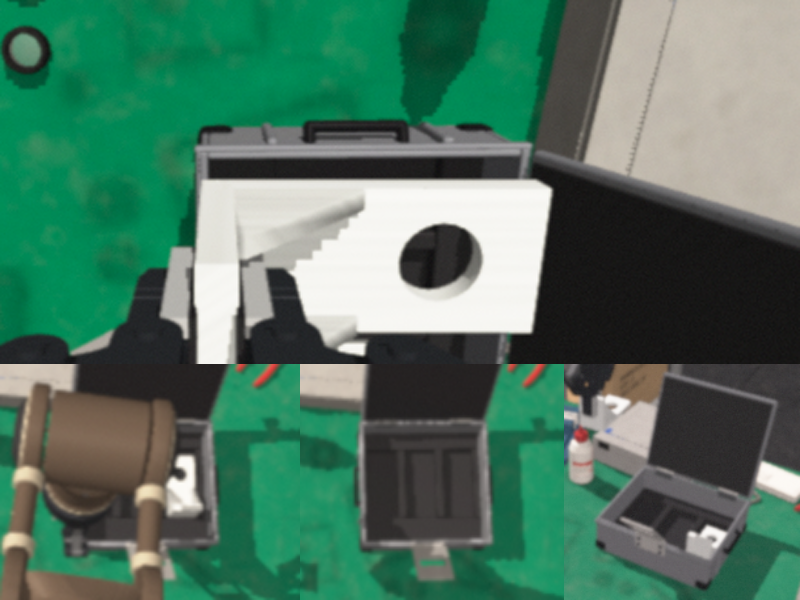

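Nothing has been knocked: the rim sits where predicted within about 3 mm, and A is down in pocket 3. B goes into the middle pocket.

Request:
{"fn": "play_rows", "kwargs": {
  "moves": [
    [0,[0.18,-0.46,0],[0,0,0]],
    [0,[0.18,-0.46,0],[0,0,0]],
    [0,[0.18,-0.46,0],[0,0,0]],
    [0,[0.2,-0.48,0],[0,0,0]],
    [0,[0,0,-0.5],[0,0,0]],
    [0,[0,0,-0.7],[0,0,0]],
    [0,[0,0,-0.7],[0,0,0]],
    [0,[0,0,-0.5],[0,0,0]],
    [0,[0,0,-0.3],[0,0,0]],
    [0,[0,0,0],[0,0,0]],
    [0,[0,0,0],[0,0,0]]
  ]
}}

```text
t: 48.95
ee_pos: [0.5371, -0.1419, 0.1056]
eef_rot: [[0.0, 1.0, 0.003], [1.0, -0.0, 0.0], [0.0, 0.003, -1.0]]
ft_force: [-0.4, -0.5, -2.3]
width: 0.0069
finger_force: 58.6
```

```bash
python3 - <<'E'
from h import *
go([.536,-.1415,.040],rot(0.3,0))
C,im=snap('wrist','w11'); im=im[:,:,::-1].astype(int)
# rim left (+y) edge and separators: column profiles
for y in (-.035,-.0405,-.0435,-.05): print(y,proj(C,[[.60,y,.066]])[0].round(1))
u=int(proj(C,[[.60,-.0405,.066]])[0][0]); print(u,im[0:140:2,u].tolist()[:45])
E
```

```text
t 48.95 p [ 0.5371 -0.1419  0.1056] R [[0.0, 1.0, 0.003], [1.0, -0.0, 0.0], [0.0, 0.003, -1.0]] q [-1.930e+01  1.980e+01  1.086e+02  1.000e-01  5.140e+01 -1.940e+01] w 0.0069 ff 58.6 F [-0.4 -0.5 -2.3]
shift rows(6cm): [-0.018  0.006 -1.094]
turn (4deg): [-0.    0.04  0.08]
-0.035 [464.    0.6]
-0.0405 [462.6  14.5]
-0.0435 [461.9  22. ]
-0.05 [460.3  38. ]
462 [[61, 101, 0], [63, 102, 0], [61, 100, 0], [64, 101, 0], [67, 103, 2], [63, 100, 0], [62, 101, 0], [70, 106, 17], [171, 174, 168], [181, 178, 179], [167, 166, 167], [187, 186, 187], [173, 172, 173], [146, 145, 144], [102, 101, 102], [66, 66, 67], [62, 61, 61], [62, 61, 62], [63, 61, 61], [64, 61, 62], [60, 60, 59], [61, 59, 59], [41, 40, 42], [34, 36, 36], [41, 38, 42], [39, 38, 39], [38, 35, 38], [37, 39, 40], [37, 35, 36], [32, 32, 33], [26, 24, 27], [29, 29, 28], [38, 39, 40], [37, 36, 39], [36, 35, 36], [36, 38, 40], [37, 39, 38], [37, 39, 40], [36, 38, 37], [35, 37, 37], [38, 38, 38], [35, 38, 38], [38, 36, 40], [37, 35, 38], [36, 34, 37]]
```

Request:
{"fn": "play_rows", "kwargs": {
  "moves": [
    [0,[-0.01,0.01,-0.3],[0,0,0.08]],
    [0,[0,0,-0.3],[0,0,0]],
    [0,[0,0,-0.2],[0,0,0]],
    [0,[0,0,-0.15],[0,0,0]],
    [0,[0,0,-0.07],[0,0,0]],
    [0,[0,0,-0.05],[0,0,0]],
    [0,[0,0,-0.02],[0,0,0]],
    [0,[0,0,-0.02],[0,0,0]],
    [0,[0,0,-0.02],[0,0,0]],
    [0,[0,0,0],[0,0,0]]
  ]
}}

```text
t: 50.25
ee_pos: [0.5357, -0.141, 0.038]
eef_rot: [[-0.006, 1.0, 0.001], [1.0, 0.006, 0.001], [0.001, 0.001, -1.0]]
ft_force: [-2.7, 0.9, 5.2]
width: 0.007
finger_force: 60.0
```

Request:
{"fn": "play_rows", "kwargs": {
  "moves": [
    [30,[0,0,0],[0,0,0]],
    [30,[0,0,0],[0,0,0]],
    [30,[0,0,0],[0,0,0]],
    [30,[0,0,0.3],[0,0,0]],
    [30,[0,0,0.6],[0,0,0]],
    [30,[0,0,0.8],[0,0,0]],
    [30,[0,0,0.8],[0,0,0]],
    [30,[0,0,0.8],[0,0,0]],
    [0,[0,0,0.8],[0,0,0]],
    [0,[0,-0.4,0.2],[0,0,0]],
    [0,[0,-0.58,0],[0,0,0]],
    [0,[0,0,0],[0,0,0]]
  ]
}}

```text
t: 51.75
ee_pos: [0.5352, -0.2015, 0.2962]
eef_rot: [[-0.003, 1.0, 0.002], [1.0, 0.003, -0.001], [-0.001, 0.002, -1.0]]
ft_force: [-0.7, 0.4, -0.0]
width: 0.0003
finger_force: 0.0
```

```bash
python3 - <<'E'
from h import *
st(); C,im=snap('top','t3')
# lid visibility: dark lid inner-face top edge in top view; predicted edge for theta 1.85
for th in (1.75,1.85,1.95):
    P=[[.654-.173*np.cos(th),y,.066+.173*np.sin(th)] for y in(-.045,-.24)]; print(th,proj(C,P).round(1))
g=im[100:150,:,:]
for u in (375,390): print(u,g[:30,u].mean(1).round().tolist())
# brackets in pockets
hsv=cv2.cvtColor(im,cv2.COLOR_RGB2HSV); m=((hsv[...,1]<40)&(hsv[...,2]>170)).astype(np.uint8); m[:,:345]=0;m[:,412:]=0;m[:150]=0;m[203:]=0
n,l,s,ce=cv2.connectedComponentsWithStats(m)
for i in range(1,n):
    if s[i,4]>30: print(s[i],ray(C,ce[i],.02).round(3))
E
```

```text
t 51.75 p [ 0.5352 -0.2015  0.2962] R [[-0.003, 1.0, 0.002], [1.0, 0.003, -0.001], [-0.001, 0.002, -1.0]] q [-25.    9.1  97.8   0.   73.  -25.2] w 0.0003 ff 0.0 F [-0.7  0.4 -0. ]
1.75 [[346.6 117.3]
 [421.2 117.1]]
1.85 [[346.4 111.7]
 [420.5 111.5]]
1.95 [[346.2 106.6]
 [419.7 106.4]]
375 [60.0, 61.0, 61.0, 60.0, 62.0, 62.0, 62.0, 61.0, 64.0, 63.0, 65.0, 69.0, 69.0, 67.0, 68.0, 71.0, 75.0, 103.0, 139.0, 137.0, 101.0, 70.0, 43.0, 36.0, 35.0, 36.0, 35.0, 34.0, 35.0, 34.0]
390 [246.0, 246.0, 246.0, 245.0, 244.0, 245.0, 245.0, 244.0, 244.0, 245.0, 244.0, 234.0, 168.0, 115.0, 91.0, 91.0, 100.0, 118.0, 141.0, 130.0, 86.0, 52.0, 39.0, 35.0, 36.0, 33.0, 35.0, 36.0, 35.0, 34.0]
[370 170  17  27 346] [ 0.551 -0.152  0.02 ]
[391 170  13  21 138] [ 0.57  -0.207  0.02 ]
```

```bash
python3 - <<'E'
from h import *
C,im=load('t3'); C0,i0=load('t1')
for u in (350,365,400):
    print(u,'t1',i0[100:215:1,u].mean(1).astype(int).tolist()[40:]); print('t3',im[100:215,u].mean(1).astype(int).tolist()[40:])
for v in (165,190):
    print(v,'t1',i0[v,335:420].mean(1).astype(int).tolist()); print('t3',im[v,335:420].mean(1).astype(int).tolist())
E
```

```text
350 t1 [35, 33, 34, 35, 35, 45, 75, 97, 81, 68, 70, 66, 54, 44, 43, 42, 43, 45, 43, 42, 35, 39, 43, 45, 45, 45, 45, 46, 44, 46, 44, 45, 45, 43, 46, 46, 45, 45, 45, 44, 46, 45, 45, 46, 44, 45, 46, 44, 46, 45, 45, 46, 46, 46, 44, 45, 45, 45, 47, 45, 45, 48, 70, 97, 91, 73, 71, 72, 84, 100, 105, 100, 90, 76, 68]
t3 [41, 40, 39, 36, 36, 35, 34, 35, 34, 34, 34, 34, 35, 42, 67, 93, 88, 76, 72, 67, 52, 45, 44, 44, 46, 45, 45, 42, 36, 43, 44, 45, 46, 43, 44, 46, 46, 45, 44, 44, 43, 41, 42, 43, 44, 45, 43, 44, 43, 44, 44, 45, 44, 46, 45, 46, 46, 47, 47, 47, 45, 47, 48, 48, 48, 49, 49, 49, 51, 55, 79, 112, 114, 90, 60]
365 t1 [35, 34, 32, 34, 36, 44, 76, 103, 88, 75, 72, 68, 57, 46, 44, 50, 59, 63, 61, 58, 46, 49, 49, 53, 53, 54, 52, 52, 51, 50, 51, 51, 51, 53, 52, 53, 54, 55, 55, 56, 56, 58, 58, 59, 61, 60, 61, 61, 61, 60, 57, 54, 61, 63, 63, 64, 63, 59, 56, 51, 49, 59, 102, 148, 145, 97, 69, 61, 58, 57, 56, 60, 62, 64, 65]
t3 [33, 35, 34, 35, 33, 34, 35, 34, 35, 34, 34, 33, 36, 53, 88, 106, 84, 73, 71, 65, 50, 44, 49, 57, 61, 63, 59, 52, 54, 55, 56, 56, 56, 56, 56, 54, 54, 53, 53, 52, 53, 51
[... 1506 characters left out ...]
2, 117, 116, 89, 57, 45, 47, 45, 46, 45, 46, 45, 47, 46, 47, 46, 45, 43, 47, 46, 47, 54, 60, 61, 57, 49, 44, 43, 43, 47, 54, 59, 62, 63, 63, 63, 62, 62, 62, 62, 59, 54, 56, 60, 58, 50, 45, 44, 46, 53, 58, 62, 62, 61, 62, 62, 62, 61, 62, 63, 59, 55, 57, 63, 77, 101, 118, 131, 151, 140, 102, 72, 63, 62, 63, 63, 64, 65, 64]
t3 [90, 87, 85, 85, 84, 88, 88, 76, 59, 68, 103, 128, 123, 87, 53, 44, 45, 45, 45, 47, 46, 45, 44, 46, 46, 46, 46, 46, 44, 46, 46, 54, 63, 63, 66, 109, 170, 194, 194, 194, 197, 211, 232, 244, 248, 248, 243, 229, 204, 173, 125, 69, 54, 57, 56, 66, 115, 167, 168, 127, 91, 80, 81, 88, 98, 104, 105, 104, 104, 104, 102, 102, 100, 95, 79, 62, 54, 57, 66, 84, 94, 98, 102, 104, 104]
```

The case was knocked just now, by about −24 mm in x and −12 mm in y. The new origin is about (0.551, −0.1535) and the hinge is at x ≈ 0.630. I'll reach behind the lid, clear of the button, and pull it shut.

Request:
{"fn": "play_rows", "kwargs": {
  "moves": [
    [0,[0.5,-0.1,0],[0,0,0]],
    [0,[0.8,-0.04,0],[0,0,0]],
    [0,[0.8,0,0],[0,0,0]],
    [0,[0.75,0,0],[0,0,0]],
    [0,[0.4,0,0],[0,0,0]],
    [0,[0,0,-0.5],[0,0,0]],
    [0,[0,0,-0.5],[0,0,0]],
    [0,[0,0,-0.45],[0,0,0]],
    [0,[0,0,0],[0,0,0]]
  ]
}}

```text
t: 52.92
ee_pos: [0.7279, -0.206, 0.2036]
eef_rot: [[-0.006, 1.0, -0.007], [1.0, 0.006, 0.004], [0.004, -0.007, -1.0]]
ft_force: [-0.2, -0.0, -0.7]
width: 0.0004
finger_force: 0.0
```

Request:
{"fn": "play_rows", "kwargs": {
  "moves": [
    [0,[-0.33,0,0],[0,0,0]],
    [0,[-0.33,0,0],[0,0,0]],
    [0,[-0.32,0,0.07],[0,0,0]],
    [0,[-0.32,0,0.07],[0,0,0]],
    [0,[-0.3,0,-0.02],[0,0,0]],
    [0,[-0.3,0,-0.02],[0,0,0]]
  ]
}}

```text
t: 53.68
ee_pos: [0.6186, -0.2082, 0.2169]
eef_rot: [[-0.006, 1.0, 0.009], [1.0, 0.006, -0.001], [-0.001, 0.009, -1.0]]
ft_force: [3.5, -0.1, -1.0]
width: -0.0001
finger_force: 1.4
```

```bash
python3 - <<'E'
from h import *
st(); C,im=snap('top','t4')
for th in (1.9,1.8,1.5,1.3,1.2): print(th,proj(C,[[.630-.173*np.cos(th),-.10,.066+.173*np.sin(th)]]).round(1))
for u in (358,363): print(im[110:175,u].mean(1).astype(int).tolist())
E
```

```text
t 53.67 p [ 0.6186 -0.2082  0.2169] R [[-0.006, 1.0, 0.009], [1.0, 0.006, -0.001], [-0.001, 0.009, -1.0]] q [-22.5  21.7  91.3   0.1  66.6 -22.9] w -0.0001 ff 1.4 F [ 3.5 -0.1 -1. ]
1.9 [[367.4 117.7]]
1.8 [[367.8 123.2]]
1.5 [[368.5 141.8]]
1.3 [[368.6 155.2]]
1.2 [[368.5 161.9]]
[197, 199, 199, 200, 199, 198, 199, 199, 198, 199, 199, 200, 200, 201, 200, 200, 198, 197, 196, 198, 198, 197, 195, 194, 194, 193, 185, 160, 118, 94, 90, 89, 82, 71, 71, 84, 95, 99, 100, 117, 146, 143, 113, 68, 38, 43, 56, 66, 71, 67, 54, 46, 43, 43, 44, 46, 44, 40, 37, 44, 45, 45, 45, 45, 45]
[82, 82, 83, 93, 112, 113, 91, 74, 67, 67, 67, 68, 65, 62, 63, 65, 71, 73, 69, 66, 63, 60, 58, 58, 60, 64, 62, 60, 61, 60, 63, 61, 61, 63, 64, 65, 73, 90, 99, 118, 145, 140, 108, 68, 42, 45, 57, 68, 72, 68, 54, 46, 49, 57, 62, 63, 60, 52, 42, 42, 45, 44, 45, 44, 44]
```

Request:
{"fn": "play_rows", "kwargs": {
  "moves": [
    [0,[-0.29,0,-0.1],[0,0,0]],
    [0,[-0.29,0,-0.1],[0,0,0]],
    [0,[-0.25,0,-0.17],[0,0,0]],
    [0,[-0.25,0,-0.17],[0,0,0]],
    [0,[-0.2,0,-0.23],[0,0,0]],
    [0,[-0.2,0,-0.23],[0,0,0]],
    [0,[-0.13,0,-0.28],[0,0,0]],
    [0,[-0.13,0,-0.28],[0,0,0]],
    [0,[-0.06,0,-0.25],[0,0,0]],
    [0,[0,0,0],[0,0,0]]
  ]
}}

```text
t: 54.98
ee_pos: [0.506, -0.2069, 0.1024]
eef_rot: [[-0.005, 1.0, -0.005], [1.0, 0.005, 0.004], [0.004, -0.004, -1.0]]
ft_force: [-0.4, -0.4, -0.2]
width: -0.0
finger_force: 0.0
```

Request:
{"fn": "play_rows", "kwargs": {
  "moves": [
    [0,[0,0,-0.15],[0,0,0]],
    [0,[0,0,-0.13],[0,0,0]],
    [0,[0,0,-0.04],[0,0,0]],
    [0,[0,0,0],[0,0,0]],
    [0,[0,0,0],[0,0,0]]
  ]
}}

```text
t: 55.6
ee_pos: [0.5084, -0.2081, 0.0858]
eef_rot: [[-0.006, 1.0, 0.001], [1.0, 0.006, 0.001], [0.001, 0.001, -1.0]]
ft_force: [-0.4, -0.0, 0.2]
width: -0.0
finger_force: 0.0
```

```bash
python3 - <<'E'
from h import *
st(); C,im=snap('scene','s3'); 
for th in (0,.05,.1,.3): print(th,proj(C,[[.630-.173*np.cos(th),-.0535,.066+.173*np.sin(th)],[.630-.173*np.cos(th),-.2535,.066+.173*np.sin(th)]]).round(1).tolist())
C,im=snap('wrist','w12')
print(proj(C,[[.457,-.0535,.074],[.630,-.0535,.074],[.4885,-.1535,.094]]).round(1))
E
```

```text
t 55.6 p [ 0.5084 -0.2081  0.0858] R [[-0.006, 1.0, 0.001], [1.0, 0.006, 0.001], [0.001, 0.001, -1.0]] q [-2.680e+01  2.110e+01  1.098e+02  1.000e-01  4.910e+01 -2.720e+01] w -0.0 ff 0.0 F [-0.4 -0.   0.2]
0 [[342.0, 226.0], [430.1, 261.5]]
0.05 [[342.1, 222.8], [430.6, 258.3]]
0.1 [[342.2, 219.6], [431.3, 254.9]]
0.3 [[344.0, 205.3], [434.8, 239.9]]
[[ 161.9 -186.2]
 [ 697.7 -182.2]
 [ 261.9  134. ]]
```

Request:
{"fn": "play_rows", "kwargs": {
  "moves": [
    [0,[0,0,-0.03],[0,0,0]],
    [0,[0,0,-0.03],[0,0,0]],
    [0,[0,0,0],[0,0,0]]
  ]
}}

```text
t: 56.08
ee_pos: [0.5086, -0.2082, 0.0849]
eef_rot: [[-0.006, 1.0, 0.0], [1.0, 0.006, 0.001], [0.001, 0.0, -1.0]]
ft_force: [-5.5, 2.5, 17.0]
width: -0.0002
finger_force: 8.0
```

Request:
{"fn": "play_rows", "kwargs": {
  "moves": [
    [0,[0,0,0.3],[0,0,0]],
    [0,[0,0.1,0.6],[0,0,0]],
    [0,[0,0.5,0.8],[0,0,0]],
    [0,[0,0.5,0.8],[0,0,0]],
    [0,[0,0.5,0.3],[0,0,0]],
    [0,[0,0.5,0],[0,0,0]],
    [0,[0,0,0],[0,0,0]],
    [0,[0,0,0],[0,0,0]]
  ]
}}

```text
t: 57.08
ee_pos: [0.5082, -0.0824, 0.2501]
eef_rot: [[-0.006, 1.0, 0.001], [1.0, 0.006, 0.0], [0.0, 0.001, -1.0]]
ft_force: [-0.3, -0.2, -0.2]
width: 0.0001
finger_force: 0.0
```

```bash
python3 - <<'E'
from h import *
st(); C,im=snap('wrist','w13')
print(proj(C,[[.499,-.1535,.094],[.457,-.0535,.074],[.630,-.0535,.074],[.457,-.2535,.074],[.630,-.2535,.074],[.457,-.1535,.077]]).round(1))
u,v=proj(C,[[.499,-.1535,.09]])[0].astype(int)
h=cv2.cvtColor(im,cv2.COLOR_RGB2HSV)
for r in range(v-48,v+49,4): print(r,' '.join('%3d/%d'%(im[r,c].mean(),h[r,c,1]//26) for c in range(u-64,u+65,4)))
print(u,v)
E
```

```text
t 57.08 p [ 0.5082 -0.0824  0.2501] R [[-0.006, 1.0, 0.001], [1.0, 0.006, 0.0], [0.0, 0.001, -1.0]] q [-14.1   5.  107.9   0.   67.1 -14.4] w 0.0001 ff 0.0 F [-0.3 -0.2 -0.2]
[[307.8 258.6]
 [259.1 141.3]
 [460.8 142.3]
 [266.9 340.8]
 [438.8 341.4]
 [262.8 250.3]]
208  76/9  78/9  84/8  87/8  84/9  99/2 170/0 173/0 174/0 173/0 176/0 173/0 175/0 174/0 173/0 176/0 174/0 173/0 173/0 175/0 175/0 175/0 175/0 174/0 174/0 175/0 173/0 175/0 173/0 174/0 177/0 174/0 175/0
212  74/9  77/9  78/9  78/9  75/8  78/4 170/0 174/0 175/0 174/0 173/0 174/0 173/0 174/0 174/0 173/0 173/0 173/0 173/0 175/0 173/0 174/0 176/0 174/0 174/0 173/0 174/0 174/0 173/0 174/0 174/0 175/0 176/0
216  80/9  78/9  80/9  82/9  70/9  77/4 169/0 176/0 172/0 174/0 172/0 173/0 176/0 174/0 175/0 176/0 176/0 175/0 174/0 174/0 174/0 176/0 173/0 173/0 173/0 174/0 172/0 175/0 174/0 175/0 175/0 175/0 176/0
220  85/9  85/9  92/8  89/9  83/9 159/0 165/0 174/0 175/0 171/0 220/0 219/0 217/0 221/0 223/0 232/0 232/0 225/0 224/0 228/0 217/0 224/0 173/0 174/0 175/0 173/0 174/0 173/0 175/0 173/0 173/0 174/0 173/0
224  91/9  89/9  97/8  98/
[... 3523 characters left out ...]
/0  49/0  30/0  36/1  46/1  47/0  45/0  49/0  46/1  48/1  46/1  46/1  47/1  46/1  87/0
296  42/1  44/1  45/2  45/1  45/1  46/1  46/1  47/1  46/1  46/1  48/0  48/1  47/1  45/1  44/1  48/1  43/1  33/0  50/0  42/0  30/0  28/0  46/1  46/0  45/1  46/1  47/1  46/1  46/1  45/1  46/1  47/1  46/0
300  48/1  36/0  28/1  46/1  45/1  48/1  44/1  46/1  48/1  44/1  46/1  48/0  48/0  48/0  46/1  48/1  45/1  33/0  50/0  41/1  31/0  24/0  45/1  48/0  47/1  48/0  45/1  46/1  46/1  46/1  47/1  46/1  48/0
304  45/0  38/0  40/1  45/0  48/1  44/1  47/1  47/0  46/1  46/1  46/1  48/0  48/0  46/0  46/0  43/1  44/1  35/0  48/0  34/0  34/0  26/0  45/0  46/1  48/1  47/1  45/1  45/1  49/0  47/0  46/1  47/0  48/1
307 256
```

Request:
{"fn": "play_rows", "kwargs": {
  "moves": [
    [0,[-0.05,-0.4,0],[0,0,0]],
    [0,[-0.05,-0.4,0],[0,0,0]],
    [0,[0,-0.4,0],[0,0,0]],
    [0,[0,0,0],[0,0,0]],
    [0,[0,0,0],[0,0,0]]
  ]
}}

```text
t: 57.75
ee_pos: [0.5019, -0.1543, 0.2497]
eef_rot: [[-0.004, 1.0, -0.0], [1.0, 0.004, 0.002], [0.002, -0.0, -1.0]]
ft_force: [0.4, 0.1, -0.3]
width: 0.0002
finger_force: 0.0
```

```bash
python3 - <<'E'
from h import *
st(); C,im=snap('wrist','w14')
u,v=proj(C,[[.499,-.1535,.09]])[0].astype(int); print(u,v)
g=im.mean(2)
for r in range(v-40,v+41,2): print(r,''.join('%x'%int(x//16) for x in g[r,u-70:u+70:1]))
E
```

```text
t 57.75 p [ 0.5019 -0.1543  0.2497] R [[-0.004, 1.0, -0.0], [1.0, 0.004, 0.002], [0.002, -0.0, -1.0]] q [-2.190e+01  6.200e+00  1.065e+02  1.000e-01  6.730e+01 -2.220e+01] w 0.0002 ff 0.0 F [ 0.4  0.1 -0.3]
315 178
138 555555555444455543333346789aaaaaaaaaaaaaaaaaaaaaaaaaaaaaaaaaaaaaaaaaaaaaaaaaaaaaaaaaaaaaaaaaaaaaaaaaaaaaaaaaaaaaaaaaaaaaaaaaaaaaaaaaaaaaaaaa
140 545555555545555544333347789aaaaaaaaaaaaaabbcccccddcccccccdddddddddddeeedddddddeeeeeeddddcccccbaaaaaaaaaaaaaaaaaaaaaaaaaaaaaaaaaaaaaaaaaaaaaa
142 444555555555555554433346779aaaaaaaaaaaaabccdddddccdddddddddddddddddddddddddddddddddddcccddddcbaaaaaaaaaaaaaaaaaaaaaaaaaaaaaaaaaaaaaaaaaaaaaa
144 444444444445555555434578779aaaaaaaaaaaaaabcddca8789ccddddddddddddddddddddddddddddddb8667acddcbaaaaaaaaaaaaaaaaaaaaaaaaaaaaaaaaaaaaaaaaaaaaaa
146 444444444556665555459cdc989aaaaaaaaaaaaaaacddb86667acdddddddddddddddddddddddddddddda76679cddcbaaaaaaaaaaaaaaaaaaaaaaaaaaaaaaaaaaaaaaaaaaaaaa
148 67778889aabbbba97546bddc988aaaaaaaaaaaaaaacddcb988acdddddddddddddddddddddddddddddddcb98acdddcbaaaaaaaaaaaaaaaaaaaaaaaaaaaaaaaaaaaaaaaaaaaaaa
150 bbbbbbbbbbb
[... 4359 characters left out ...]
33333356799aaaaaaaaaaaaaaaaaaaaaaaaaaaaaaaaaaaaaaaaaaaaaaaaaaaaaaaaaaaaaaaaaaaaaaaaaaaaaaaaaaaaaaaaaaaaaaaaaaaaaaaaaaaaa
212 988765444444444443333333334579aaaaaaaaaaaaaaaaaaaaaaaaaaaaaaaaaaaaaaaaaaaaaaaaaaaaaaaaaaaaaaaaaaaaaaaaaaaaaaaaaaaaaaaaaaaaaaaaaaaaaaaaaaaaaa
214 5555554443333333332333333345789aaaaaaaaaaaaaaaaaaaaaaaaaaaaaaaaaaaaaaaaaaaaaaaaaaaaaaaaaaaaaaaaaaaaaaaaaaaaaaaaaaaaaaaaaaaaaaaaaaaaaaaaaaaaa
216 5555554443222222223333333335789aaaaaaaaaaaaaaaaaaaaaaaaaaaaaaaaaaaaaaaaaaaaaaaaaaaaaaaaaaaaaaaaaaaaaaaaaaaaaaaaaaaaaaaaaaaaaaaaaaaaaaaaaaaaa
218 5555544332222222233333333335689aaaaaaaaaaaaaaaaaaaaaaaaaaaaaaaaaaaaaaaaaaaaaaaaaaaaaaaaaaaaaaaaaaaaaaaaaaaaaaaaaaaaaaaaaaaaaaaaaaaaaaaaaaaaa
```

```bash
python3 - <<'E'
from h import *
C,im=load('w14')
a,b=[ray(C,(245+o,v),.094) for o,v in((49.5,172.5),(84.5,184))]
print(a,b,np.linalg.norm(b-a),(a+b)/2,np.degrees(np.arctan2(b[1]-a[1],b[0]-a[0])))
for o,v in((42,142),(93,142),(43.5,207),(93.5,207)): print(ray(C,(245+o,v),.0765).round(4))
# hasp: lid front edge / hinge
for o,v in((28,160),(29,196),(27,141)): print(ray(C,(245+o,v),.074).round(4))
E
```

```text
[ 0.4819258 -0.1478654  0.094    ] [ 0.51070908 -0.15746308  0.094     ] 0.030341268926838114 [ 0.49631744 -0.15266424  0.094     ] -18.440781632907544
[ 0.4747 -0.1252  0.0765]
[ 0.5181 -0.125   0.0765]
[ 0.4749 -0.183   0.0765]
[ 0.5195 -0.1829  0.0765]
[ 0.4621 -0.1411  0.074 ]
[ 0.462  -0.1736  0.074 ]
[ 0.4617 -0.1247  0.074 ]
```

The button is at about (0.497, −0.1535), with its bar direction about −18°, so its value is about 1.25 rad. I'll turn the tool to 71.6°, check the alignment, then descend.

Request:
{"fn": "play_rows", "kwargs": {
  "moves": [
    [30,[-0.08,0.01,0],[0,0,1]],
    [30,[0,0,0],[0,0,1]],
    [30,[0,0,0],[0,0,1]],
    [30,[0,0,0],[0,0,1]],
    [30,[0,0,0],[0,0,1]],
    [30,[0,0,0],[0,0,1]],
    [30,[0,0,0],[0,0,1]],
    [30,[0,0,0],[0,0,1]],
    [30,[0,0,0],[0,0,1]],
    [30,[0,0,0],[0,0,1]],
    [30,[0,0,0],[0,0,1]],
    [30,[0,0,0],[0,0,1]]
  ]
}}

```text
t: 59.3
ee_pos: [0.4974, -0.1526, 0.25]
eef_rot: [[-0.749, 0.662, -0.001], [0.662, 0.749, 0.001], [0.001, 0.001, -1.0]]
ft_force: [0.1, 0.1, -0.1]
width: 0.0299
finger_force: 0.0
```

Request:
{"fn": "play_rows", "kwargs": {
  "moves": [
    [30,[0,0,0],[0,0,1]],
    [30,[0,0,0],[0,0,1]],
    [30,[0,0,0],[0,0,1]],
    [30,[0,0,-0.4],[0,0,1]],
    [30,[0,0,-0.6],[0,0,1]],
    [30,[0,0,-0.6],[0,0,0.85]],
    [30,[0,0,-0.4],[0,0,0]],
    [30,[0,0,0],[0,0,0]],
    [30,[0,0,0],[0,0,0]]
  ]
}}

```text
t: 60.42
ee_pos: [0.4983, -0.1533, 0.1311]
eef_rot: [[-0.95, 0.313, 0.001], [0.313, 0.95, 0.0], [-0.001, 0.0, -1.0]]
ft_force: [0.6, -0.4, -0.3]
width: 0.0303
finger_force: 0.0
```

```bash
python3 - <<'E'
from h import *
go([.497,-.1535,.093],rot(71.6,0))
C,im=snap('wrist','w15')
d=np.array([np.cos(np.radians(-18.4)),np.sin(np.radians(-18.4)),0]); c=np.array([.4965,-.1532,.094])
P=proj(C,[c,c+.016*d,c-.016*d]); print(P.round(1))
u,v=P[0].astype(int); g=im.mean(2)
for r in range(max(0,v-60),min(400,v+50),3): print(r,''.join('%x'%int(x//16) for x in g[r,u-60:u+60:1]))
E
```

```text
t 60.42 p [ 0.4983 -0.1533  0.1311] R [[-0.95, 0.313, 0.001], [0.313, 0.95, 0.0], [-0.001, 0.0, -1.0]] q [-21.9  14.3 112.4   0.   53.3 -93.7] w 0.0303 ff 0.0 F [ 0.6 -0.4 -0.3]
shift rows(6cm): [-0.021 -0.003 -0.634]
turn (4deg): [-0.    0.01 -0.04]
[[317.4 230.3]
 [317.4 259.3]
 [317.4 199.8]]
170 99aaaaaaabbbbbbbbbbbbbbbbbbbbbbbbbbbbbbbbbbbbbbbbbbbbbbbbbbbbbbbbbbbbbbbbbbbabbccddddeeeeeeeeeeeeeeeedcbbbbbbbbbbbbbbbbb
173 bbbbbbbbbbbbbbbbbbbbbbbbbbbbbbbbbbbbbbbbbbbbbbbbbbbbbbbbbbbbbbbbbbbbbbcddddddeeeeeeeeeeeeec987678acdeedcbbbbbbbbbbbbbbbb
176 bbbbbbbbbbbbbbbbbbbbbbbbbbbbbbbbbbbbbbbbbbbbbbbbbbbbbbbbbbbbbccdddddeeeeeeeeeeeeeeeeeeeeec976666668cddddcbbbbbbbbbbbbbbb
179 bbbbbbbbbbbbbbbbbbbbbbbbbbbbbbbbbbbbbbbbbbbbbbbabbbbccddddeeeeeeeeeeeeeeeeeeeeeeeeeeeeeeedc9776678bdddeedcbbbbbbbbbbbbbb
182 bbbbbbbbbbbbbbbbbbbbbbbbbbbbbbbbbbbbbbabbabbcdddddeeeeeeeeeeeeeeeeeeeeeeeeeeeeeeeeeddedddddeddddddeeeeeeeecbbbbbbbbbbbbb
185 bbbbbbbbbbbbbbbbbbbbbbbbbbbbbaababbcddddddeeeeeeeeeeeeeeeeeeeeeeeeeeeeeeeeeeddddeeeeeeeeeeeeeeeeeeeeeeeeeedcbbbbbbbbbbbb
188 bbbbbbbbbbbbbbbbbbbbbbbbbbcddddddeeeeeeeeeeeeeeee
[... 3121 characters left out ...]
bbbbbbbbbbbbbbbbbbbbbbbbbbbbbbbbbbbbbbbbbbbbbbbbbba741111111111136777777777
266 6777777777776421111111111126abbbbbbbbbbbbbbbbbbbbbbbbbbbbbbbbbbbbbbbbbbbbbbbbbbbbbbbbbbbbbbbbbba741111111111124677877777
269 77777777777653111111111111249bbbbbbbbbbbbbbbbbbbbbbbbbbbbbbbbbbbbbbbbbbbbbbbbbbbbbbbbbbbbbbbbbba731111111111112467777788
272 77777777777531111111111111259abbbbbbbbbbbbbbbbbbbbbbbbbbbbbbbbbbbbbbbbbbbbbbbbbbbbbbbbbbbbbbbbba731111111111111246777777
275 78888788876421111111111111259bbbbbbbbbbbbbbbbbbbbbbbbbbbbbbbbbbbbbbbbbbbbbbbbbbbbbbbbbbbbbbbbbba731111111111111135788888
278 124689aaa98522211111111111259bbbbbbbbbbbbbbbbbbbbbbbbbbbbbbbbbbbbbbbbbbbbbbbbbbbbbbbbbbbbbbbbbba7411111111111222379aaaa9
```

Request:
{"fn": "play_rows", "kwargs": {
  "moves": [
    [30,[-0.02,0,-0.2],[0,0,-1]],
    [30,[0,0,-0.2],[0,0,0]],
    [30,[0,0,-0.13],[0,0,0]],
    [30,[0,0,-0.08],[0,0,0]],
    [30,[0,0,0],[0,0,0]],
    [0,[0,0,0],[0,0,0]],
    [0,[0,0,0],[0,0,0]],
    [0,[0,0,0],[0,0,0]],
    [0,[0,0,0],[0,0,0]]
  ]
}}

```text
t: 61.6
ee_pos: [0.4963, -0.1545, 0.094]
eef_rot: [[-0.926, 0.379, -0.001], [0.379, 0.926, -0.001], [0.0, -0.001, -1.0]]
ft_force: [-2.0, -4.8, 1.8]
width: 0.006
finger_force: 60.4
```

Request:
{"fn": "play_rows", "kwargs": {
  "moves": [
    [0,[0,0,0],[0,0,-1]],
    [0,[0,0,0],[0,0,-1]],
    [0,[0,0,0],[0,0,-1]],
    [0,[0,0,0],[0,0,-1]],
    [0,[0,0,0],[0,0,-1]],
    [0,[0,0,0],[0,0,-1]],
    [0,[0,0,0],[0,0,-1]],
    [0,[0,0,0],[0,0,-1]],
    [0,[0,0,0],[0,0,0]]
  ]
}}

```text
t: 62.72
ee_pos: [0.4963, -0.1545, 0.0939]
eef_rot: [[-0.584, 0.812, 0.0], [0.812, 0.584, -0.001], [-0.001, -0.0, -1.0]]
ft_force: [-2.9, -4.4, 1.5]
width: 0.0057
finger_force: 60.4
```

Request:
{"fn": "play_rows", "kwargs": {
  "moves": [
    [0,[0,0,0],[0,0,-1]],
    [0,[0,0,0],[0,0,-1]],
    [0,[0,0,0],[0,0,-1]],
    [0,[0,0,0],[0,0,-1]],
    [0,[0,0,0],[0,0,-1]],
    [0,[0,0,0],[0,0,-1]],
    [0,[0,0,0],[0,0,-1]],
    [0,[0,0,0],[0,0,-1]],
    [0,[0,0,0],[0,0,-1]],
    [0,[0,0,0],[0,0,0]],
    [0,[0,0,0],[0,0,0]]
  ]
}}

```text
t: 64.1
ee_pos: [0.4964, -0.1545, 0.0939]
eef_rot: [[0.002, 1.0, 0.001], [1.0, -0.002, -0.001], [-0.001, 0.001, -1.0]]
ft_force: [-1.7, -5.5, 2.1]
width: 0.006
finger_force: 60.5
```

```bash
python3 - <<'E'
from h import *
st(); print(env.sense()['ft_torque'])
E
```

```text
t 64.1 p [ 0.4964 -0.1545  0.0939] R [[0.002, 1.0, 0.001], [1.0, -0.002, -0.001], [-0.001, 0.001, -1.0]] q [-2.210e+01  1.750e+01  1.136e+02 -1.000e-01  4.880e+01 -2.190e+01] w 0.006 ff 60.5 F [-1.7 -5.5  2.1]
[-0.79453656  0.32539999  0.25422109]
```

Request:
{"fn": "play_rows", "kwargs": {
  "moves": [
    [30,[0,0,0],[0,0,0]],
    [30,[0,0,0],[0,0,0]],
    [30,[0,0,0.2],[0,0,0]],
    [30,[0,0,0.4],[0,0,0]],
    [30,[0,0,0.6],[0,0,0]],
    [30,[0,0,0.7],[0,0,0]],
    [30,[0,0,0.7],[0,0,0]],
    [30,[0,0,0],[0,0,0]],
    [30,[0,0,0],[0,0,0]]
  ]
}}

```text
t: 65.22
ee_pos: [0.4959, -0.1531, 0.2495]
eef_rot: [[0.005, 1.0, 0.0], [1.0, -0.005, 0.001], [0.001, 0.0, -1.0]]
ft_force: [-0.5, -0.5, 1.0]
width: 0.03
finger_force: 0.0
```

```bash
python3 - <<'E'
from h import *
st(); C,im=snap('wrist','w16')
u,v=proj(C,[[.497,-.1535,.09]])[0].astype(int); print(u,v)
g=im.mean(2)
for r in range(v-44,v+38,3): print(r,''.join('%x'%int(x//16) for x in g[r,u-80:u+36:1]))
E
```

```text
t 65.22 p [ 0.4959 -0.1531  0.2495] R [[0.005, 1.0, 0.0], [1.0, -0.005, 0.001], [0.001, 0.0, -1.0]] q [-2.200e+01  5.500e+00  1.074e+02  1.000e-01  6.710e+01 -2.180e+01] w 0.03 ff 0.0 F [-0.5 -0.5  1. ]
320 179
135 55555555555555555444445555543333345679aaaaaaaaaaaaaaaaaaaaaaaaaaaaaaaaaaaaaaaaaaaaaaaaaaaaaaaaaaaaaaaaaaaaaaaaaaaaaa
138 55555555555555555554444455443333346789aaaaaaaaaaaaaaaaaaaaaaaaaaaaaaaaaaaaaaaaaaaaaaaaaaaaaaaaaaaaaaaaaaaaaaaaaaaaaa
141 55555444555555555555555555554333346789aaaaaaaaaaaaaaaabbbbbaabbbbbbbbbbbbbbcccccccdddddddddddddeddddeeeecaaaaaaaaaaa
144 544444444444444555555555555543333457789aaaaaaaaaaaaabcdddddcccdddddddddddddddddddddddddddddddddba99bcdddbaaaaaaaaaaa
147 454444444444444444444555555543359bca889aaaaaaaaaaaaabcddca76668bddddddddddddddddddddddddddddddb86667acddbaaaaaaaaaaa
150 5554444445556778889aabbbbba85448cdec989aaaaaaaaaaaaabcddddba9acdddddddddddddddddddddddddddddddddccccddddbaaaaaaaaaaa
153 aabbbbbbbbbbbbbbbbbbbbbbbbb96457cddd989aaaaaaaaaaaaabcddddddddddddddddddddddddddddddddddddddddddddddddddbaaaaaaaaaaa
156 bbbbbcbbbbbbccbbcbbbbbbbbbbbbcccbaab98
[... 1798 characters left out ...]
bbbbbbbbbaaa99acdb889aaaaaaaaaaaaabcdddddddddddddca988888889acddddddddddddddcccddddbaaaaaaaaaaa
204 8abbbbbbbbbbbbbbbbbcbccccbcbbb953358bca889aaaaaaaaaaaaabcddc9767acddddca9888888899cdddddddddddda7667acddbaaaaaaaaaaa
207 7abbbbbbbccbcbbbbbbbbbbbbbbbbb853333345689aaaaaaaaaaaaaacddb9778acddddca988888899acdddddddddddddb99acdddcbaaaaaaaaaa
210 bccccbccbbbbbbbbbbbbbbba987643333333347779aaaaaaaaaaaaaacdddddddddcccb988877778abbbbbbbbbbbbbbbbbbbbbbbbaaaaaaaaaaaa
213 bbbbbbbbbccbbba987655444444333333333346679aaaaaaaaaaaaaaaaaaaaaaaaaaaaaa87666679aaaaaaaaaaaaaaaaaaaaaaaaaaaaaaaaaaaa
216 cbbbbba98765555554443333333332333333345679aaaaaaaaaaaaaaaaaaaaaaaaaaaaaaaaaaaaaaaaaaaaaaaaaaaaaaaaaaaaaaaaaaaaaaaaaa
```

The bar now lies along y, in line with the slot. Next, the hasp.

Request:
{"fn": "play_rows", "kwargs": {
  "moves": [
    [0,[-0.2,0,0],[0,0,1]],
    [0,[-0.2,0,0],[0,0,1]],
    [0,[-0.2,0,0],[0,0,1]],
    [0,[-0.2,0,0],[0,0,1]],
    [0,[-0.2,0,0],[0,0,1]],
    [0,[-0.2,0,0],[0,0,1]],
    [0,[-0.2,0,0],[0,0,1]],
    [0,[-0.2,0,0],[0,0,1]],
    [0,[-0.2,0,0],[0,0,1]],
    [0,[-0.2,0,0],[0,0,1]],
    [0,[-0.2,0,0],[0,0,1]],
    [0,[-0.06,0,0],[0,0,1]]
  ]
}}

```text
t: 66.78
ee_pos: [0.3588, -0.1526, 0.2475]
eef_rot: [[-0.741, 0.671, -0.004], [0.671, 0.741, 0.003], [0.005, -0.0, -1.0]]
ft_force: [-0.2, 0.1, -0.1]
width: -0.0002
finger_force: 0.0
```

Request:
{"fn": "play_rows", "kwargs": {
  "moves": [
    [0,[0,0,0],[0,0,1]],
    [0,[0,0,0],[0,0,1]],
    [0,[0,0,0],[0,0,1]],
    [0,[0,0,0],[0,0,1]],
    [0,[0,0,0],[0,0,1]],
    [0,[0,0,0],[0,0,1]],
    [0,[0,0,-0.3],[0,0,1]],
    [0,[0,0,-0.4],[0,0,1]],
    [0,[0,0,-0.4],[0,0,1]],
    [0,[0,0,-0.4],[0,0,1]],
    [0,[0,0,-0.4],[0,0,0.5]],
    [0,[0,0,0],[0,0,0]]
  ]
}}

```text
t: 68.28
ee_pos: [0.3575, -0.1517, 0.1325]
eef_rot: [[-1.0, 0.005, -0.008], [0.005, 1.0, 0.005], [0.008, 0.005, -1.0]]
ft_force: [-0.1, -0.1, -0.0]
width: -0.0002
finger_force: 0.0
```

```bash
python3 - <<'E'
from h import *
go([.36,-.1535,.135],rot(90,0))
C,im=snap('scene','s4'); K=C
def pt(f,y,s=.08): return [.455+s*np.cos(f),y,.077+s*np.sin(f)]
for f in (2.1,2.3,2.5): print(f,proj(C,[pt(f,-.1275),pt(f,-.1795),pt(f,-.1275,0)]).round(1).tolist())
g=im.mean(2); 
for r in range(205,262,2): print(r,''.join('%x'%int(x//16) for x in g[r,330:440]))
E
```

```text
t 68.28 p [ 0.3575 -0.1517  0.1325] R [[-1.0, 0.005, -0.008], [0.005, 1.0, 0.005], [0.008, 0.005, -1.0]] q [-2.940e+01  1.000e-01  1.286e+02 -0.000e+00  5.190e+01 -1.191e+02] w -0.0002 ff 0.0 F [-0.1 -0.1 -0. ]
shift rows(6cm): [ 0.041 -0.03   0.042]
turn (4deg): [-0.07 -0.12  0.08]
2.1 [[363.9, 220.3], [388.5, 229.9], [372.6, 235.0]]
2.3 [[360.5, 227.9], [385.0, 237.6], [372.6, 235.0]]
2.5 [[357.5, 235.8], [381.9, 245.7], [372.6, 235.0]]
205 333333444433222222222222222222222222222222222222222235788999999999a999999999a99999999999999999999999999999a999
207 222222344444322222223222222222222222222222222222222223579999999999a99999999999999999999999999999999999999a9999
209 322223455544332222333222222222222222222222222222222233468999a99999999999999999999999999999999999999999999a9999
211 5322234444433222222222222222222222222222222222222233334589999999999999999999a999999999999999999999a99999999999
213 65432223222222222222222222222222222222222222222222323446899999999999999999999999999999999999999999999999999999
215 665432222222223222222222222222222222222222222222222334568999999999999999999999
[... 1977 characters left out ...]
9999998766
251 66666666666666665554455677667876433456666666666666666677888887667876666677666666666777888999999999999999977666
253 66666666666666666665554555556876555666666666666666666666667776667776666666666777666666667778889999999998766666
255 66666666666666666666666555545666656666666666666666666666666666667766666666666666666777766666667778899987666666
257 66666666666666666666666666554444444555666666666666666666666666666666666666666666666666667777776666677766666666
259 66666666666666665655555566666555444444445555666666666666666666666666666666666666666666666666677766666666655566
261 66666666666666655555555555566666555444444444555565666666666666666666666666666666666666666666666666677766555666
```

Request:
{"fn": "play_rows", "kwargs": {
  "moves": [
    [0,[0.27,-0.03,0.02],[0,0,0]],
    [0,[0.27,0,0.02],[0,0,0]],
    [0,[0.19,0,0.13],[0,0,0]],
    [0,[0.19,0,0.12],[0,0,0]],
    [0,[0.23,0,0.04],[0,0,0]],
    [0,[0.23,0,0.03],[0,0,0]],
    [0,[0.29,0,-0.02],[0,0,0]],
    [0,[0,0,0],[0,0,0]]
  ]
}}

```text
t: 69.32
ee_pos: [0.4624, -0.1554, 0.1558]
eef_rot: [[-1.0, 0.004, -0.0], [0.004, 1.0, 0.0], [0.0, 0.0, -1.0]]
ft_force: [-0.3, 0.2, 0.2]
width: 0.0002
finger_force: 0.0
```

```bash
python3 - <<'E'
from h import *
st(); C,im=snap('wrist','w17')
for f in (1.1,1.3,1.5,1.8,2.3):
    print(f,proj(C,[[.455+.08*np.cos(f),y,.077+.08*np.sin(f)] for y in(-.1275,-.1795)]).round(0).tolist())
g=im.mean(2)
for r in range(60,330,6): print(r,''.join('%x'%int(x//16) for x in g[r,180:460:2]))
E
```

```text
t 69.33 p [ 0.4624 -0.1554  0.1558] R [[-1.0, 0.004, -0.0], [0.004, 1.0, 0.0], [0.0, 0.0, -1.0]] q [ -23.7    8.7  115.8    0.    55.5 -113.5] w 0.0002 ff 0.0 F [-0.3  0.2  0.2]
1.1 [[381.0, 318.0], [264.0, 319.0]]
1.3 [[385.0, 296.0], [261.0, 296.0]]
1.5 [[388.0, 265.0], [258.0, 265.0]]
1.8 [[390.0, 206.0], [256.0, 207.0]]
2.3 [[385.0, 111.0], [259.0, 112.0]]
60 eeeeeeeffffffffffeedcbaaa9876777776666666666666666666666666666666666666666666666666666666666666666666666666666666666677777666677776677777766
66 ffffffffffeedcbaaa98766666666666666666666666666666666666666666666666666666666666667777666666666666666666666666666666666677666777777777777777
72 ffeedcbaaa9976666666666666666666666666666666666666666666666666666666666666666666667766666666777776666666666666666666666666777777777778888877
78 aa998766666666666666666666666666666666666666666666666666666676666666666666666666666666666667777777776666666666777666666666666667777778877777
84 66666666776666666666666666666666666666666666777666666777666666666666666666666666666666666667666666776666666666766666666666666677777777777666
90 66666666677777
[... 5080 characters left out ...]
1112111111122221111111221211121111111111121111122222111111121111211211111111111121111122111111111111111122121121248bcccc
306 21111111112121112111211111222222211121111111111112111212212111111112222222111112121121211121211112111211112222222211122111111121211111111112
312 12211111211111111121122222222222222111111112121111111121121111111222222212211111211112111111112111111111112222222222222212121111211211221121
318 11211112121211112222222222222212122111111211111221112122121211112222222222211111121111111121121112112112122112222222222222221211211111121112
324 11211111112222222222222222222222221121111111111112111111111211112222222212221111122211212221122121211111212222222222222222222222212111111112
```

Request:
{"fn": "play_rows", "kwargs": {
  "moves": [
    [0,[0.19,0.03,-0.15],[0,0,0]],
    [0,[0.12,0,-0.08],[0,0,0]],
    [0,[0.11,0,-0.09],[0,0,0]],
    [0,[0.1,0,-0.11],[0,0,0]],
    [0,[0.09,0,-0.11],[0,0,0]],
    [0,[0.07,0,-0.13],[0,0,0]],
    [0,[0,0,0],[0,0,0]],
    [0,[0,0,0],[0,0,0]]
  ]
}}

```text
t: 70.38
ee_pos: [0.5015, -0.1535, 0.1156]
eef_rot: [[-1.0, 0.005, -0.001], [0.005, 1.0, 0.0], [0.001, 0.0, -1.0]]
ft_force: [0.5, -0.1, -0.6]
width: -0.0
finger_force: 0.0
```

```bash
python3 - <<'E'
from h import *
st(); C,im=snap('wrist','w18')
for f in (.2,.3,.4,.5,.7,1.1):
    print(f,proj(C,[[.455+.08*np.cos(f),y,.077+.08*np.sin(f)] for y in(-.1275,-.1795)]).round(0).tolist())
print('slot edges f=.4',proj(C,[[.455+s*np.cos(.4),-.1535,.077+s*np.sin(.4)] for s in(0,.034,.052)]).round(0).tolist())
g=im.mean(2)
for r in range(140,330,6): print(r,''.join('%x'%int(x//16) for x in g[r,230:430:2]))
E
```

```text
t 70.38 p [ 0.5015 -0.1535  0.1156] R [[-1.0, 0.005, -0.001], [0.005, 1.0, 0.0], [0.001, 0.0, -1.0]] q [ -21.8   16.   112.4   -0.    51.7 -111.5] w -0.0 ff 0.0 F [ 0.5 -0.1 -0.6]
0.2 [[372.0, 305.0], [265.0, 306.0]]
0.3 [[374.0, 311.0], [263.0, 311.0]]
0.4 [[377.0, 315.0], [260.0, 316.0]]
0.5 [[380.0, 318.0], [257.0, 319.0]]
0.7 [[386.0, 318.0], [250.0, 319.0]]
1.1 [[402.0, 286.0], [234.0, 287.0]]
slot edges f=.4 [[317.0, 141.0], [318.0, 212.0], [318.0, 252.0]]
140 555554555555555556779eeeeeeeeeeddeeeeeeeeeeeeeeeeeeeddeeeeeeeeeeddddda888897677888889999987777777899
146 77777766677666779aaaabbbbbbbbbbbbeeeeeeeeeeeeeeeedeedccccddddddddeeeeea65566666666666666666666666666
152 999999767777679eeeeeeeeeeeeeeeeeeeeeeeeeeeeeeeeeeeeeeeeeeedddeeeeeeeeedbbbbbbbbbbbbbbbbbbbbbbbbbbbbb
158 bbbb88877777779eeeeeeeeeeeeeeeeeeeeeeeeeeeeeeeeeeeeeeeeeeedddeeeeeeeeedccbccccbcbccccccccccccccccccc
164 bbbb9777777777aeeeeeeeeeeeeeeeeeeeeeeeeeeeeeeeeeeeeeeeeeeedddeeeeeeeeeeccbcccccbcccccccccccccccccccc
170 b9787777777777aeeeeeeeeeeeeeeeeeeeeeeeeeeeeeeeeeeeeeeeeeeeeddeeeeeeeeeecbcbcccbcccbccccccccccccccccc
176
[... 2026 characters left out ...]
111111111111122222111111111111111111112aeeedcbbbb821111111121111111248
296 2221111111221111111111111111111111211111112222211111111111111111111111111111122211111112222222111111
302 1111122111111111111111111111111111111111111222211111111111111111111111111111111111221111111111111111
308 2222222211111111111111111111111111111111111222211111111111111111111111111111111111222222211111111111
314 2222222211111111111111111111111111111111212222221111111111111111111111111111111111222222222222211111
320 2221222222111111111111111111111111111112122222211211111111111111111111111111111122221112222122222222
326 2222222221111111111111111111111111111111211222211211111111111111111111111111111112222222222222222222
```

The hasp is at about 0.4 rad, with the button bar showing through the slot. Now I'll press down near the tip.

Request:
{"fn": "play_rows", "kwargs": {
  "moves": [
    [0,[0,0,0.33],[0,0,0]],
    [0,[0.2,0,0],[0,0,0]],
    [0,[0.2,0,0],[0,0,0]],
    [0,[0,0,-0.2],[0,0,0]],
    [0,[0,0,-0.2],[0,0,0]],
    [0,[0,0,-0.15],[0,0,0]],
    [0,[0,0,-0.1],[0,0,0]],
    [0,[0,0,-0.06],[0,0,0]],
    [0,[0,0,0],[0,0,0]],
    [0,[0,0,0],[0,0,0]]
  ]
}}

```text
t: 71.68
ee_pos: [0.5259, -0.1536, 0.0932]
eef_rot: [[-1.0, 0.005, -0.0], [0.005, 1.0, 0.0], [0.0, 0.0, -1.0]]
ft_force: [-0.4, 0.7, -0.6]
width: 0.0002
finger_force: 0.0
```

Request:
{"fn": "play_rows", "kwargs": {
  "moves": [
    [0,[0,0,-0.04],[0,0,0]],
    [0,[0,0,-0.03],[0,0,0]],
    [0,[0,0,0],[0,0,0]]
  ]
}}

```text
t: 72.05
ee_pos: [0.526, -0.1536, 0.0898]
eef_rot: [[-1.0, 0.005, -0.001], [0.005, 1.0, 0.0], [0.001, 0.0, -1.0]]
ft_force: [-2.0, 0.8, 6.2]
width: -0.0003
finger_force: 3.1
```

Request:
{"fn": "play_rows", "kwargs": {
  "moves": [
    [0,[0,0,-0.02],[0,0,0]],
    [0,[0,0,0],[0,0,0]],
    [0,[0,0,0],[0,0,0]]
  ]
}}

```text
t: 72.42
ee_pos: [0.526, -0.1537, 0.0896]
eef_rot: [[-1.0, 0.005, -0.001], [0.005, 1.0, 0.0], [0.001, 0.0, -1.0]]
ft_force: [-4.2, 1.6, 12.1]
width: -0.0005
finger_force: 6.0
```

Request:
{"fn": "play_rows", "kwargs": {
  "moves": [
    [0,[0,0,0.3],[0,0,0]],
    [20,[0,0,0.6],[0,0,-1]],
    [20,[-0.1,0,0.6],[0,0,-1]],
    [20,[-0.1,0,0.6],[0,0,-1]],
    [20,[-0.1,0,0.5],[0,0,-1]],
    [20,[-0.1,0,0],[0,0,-1]],
    [20,[-0.08,0,0],[0,0,-1]],
    [20,[0,0,0],[0,0,-1]],
    [20,[0,0,0],[0,0,-1]],
    [20,[0,0,0],[0,0,-1]],
    [20,[0,0,0],[0,0,-1]],
    [20,[0,0,0],[0,0,-1]]
  ]
}}

```text
t: 73.92
ee_pos: [0.4968, -0.1534, 0.244]
eef_rot: [[-0.714, 0.7, 0.0], [0.7, 0.714, 0.001], [0.0, 0.001, -1.0]]
ft_force: [-0.4, 0.1, 0.6]
width: 0.0202
finger_force: 0.0
```

Request:
{"fn": "play_rows", "kwargs": {
  "moves": [
    [20,[0,0,0],[0,0,-1]],
    [20,[0,0,0],[0,0,-1]],
    [20,[0,0,0],[0,0,-1]],
    [20,[0,0,0],[0,0,-1]],
    [20,[0,0,0],[0,0,-1]],
    [20,[0,0,0],[0,0,-1]],
    [20,[0,0,0],[0,0,-1]],
    [20,[0,0,0],[0,0,-1]],
    [20,[0,0,0],[0,0,-1]],
    [20,[0,0,0],[0,0,-1]],
    [20,[0,0,0],[0,0,-1]],
    [20,[0,0,0],[0,0,-0.45]]
  ]
}}

```text
t: 75.42
ee_pos: [0.4968, -0.1534, 0.2439]
eef_rot: [[0.002, 1.0, 0.001], [1.0, -0.002, 0.001], [0.001, 0.001, -1.0]]
ft_force: [0.2, 0.4, -0.1]
width: 0.02
finger_force: 0.0
```

```bash
python3 - <<'E'
from h import *
go([.4967,-.154,.0945],rot(0,0)); C,im=snap('wrist','w19')
u,v=proj(C,[[.497,-.1535,.09]])[0].astype(int); print(u,v); print(proj(C,[[.535,-.1535,.079],[.455,-.1535,.079],[.497,-.1375,.094],[.497,-.1695,.094]]).round())
g=im.mean(2)
for r in range(v-46,v+50,3): print(r,''.join('%x'%int(x//16) for x in g[r,u-70:u+60:1]))
E
```

```text
t 75.42 p [ 0.4968 -0.1534  0.2439] R [[0.002, 1.0, 0.001], [1.0, -0.002, 0.001], [0.001, 0.001, -1.0]] q [-2.200e+01  5.900e+00  1.076e+02  1.000e-01  6.650e+01 -2.190e+01] w 0.02 ff 0.0 F [ 0.2  0.4 -0.1]
shift rows(6cm): [-2.000e-03 -9.000e-03 -2.491e+00]
turn (4deg): [-0.01  0.01  0.03]
318 180
[[364. 177.]
 [269. 178.]
 [319. 162.]
 [319. 201.]]
134 4445554454445555543333345679aaaaaaaaaaaaaaaaaaaaaaaaaaaaaaaaaaaaaaaaaaaaaaaaaaaaaaaaaaaaaaaaaaaaaaaaaaaaaaaaaaaaaaaaaaaaaaaaaaaaaa
137 5555555544444455533333345679aaaaaaaaaaaaaaaaaaaaaaaaaaaaaaaaaaaaaaaaaaaaaaaaaaaaaaaaaaaaaaaaaaaaaaaaaaaaaaaaaaaaaaaaaaaaaaaaaaaaaa
140 55555555554455555433333457889aaaaaaaaaaaaaaaaaaaaaaaaaaaaaaaaaaaaaaaaaaaaaaaaaaaabbbbbbbbbbbbbbbaaaaaaaaaaaaaaaaaaaaaaaaaaaaaaaaaa
143 44555555555555555544333357889aaaaaaaaaaaaaabcddddddddddddddddddddddddddddddddddddddddddcccddddcbaaaaaaaaaaaaaaaaaaaaaaaaaaaaaaaaaa
146 44444444454545555544335788889aaaaaaaaaaaaaabcddca8768bcddddddddddddddddddddddddddddddc97778acdcbaaaaaaaaaabbbbbabbaaaaaaaaaaaaaaaa
149 4444444444444455554348cdddcccddddddddddddddddddddddddddddddddddddddd
[... 2872 characters left out ...]
aaaaaaaaaaaaaaaaaaaaaaaaa
215 55555555444444444332333333334578aaaaaaaaaaaaaaaaaaaaaaaaaaaaaa98666679aaaaaaaaaaaaaaaaaaaaaaaaaaaaaaaaaaaaaaaaaaaaaaaaaaaaaaaaaaaa
218 555555444444443223333333333345789aaaaaaaaaaaaaaaaaaaaaaaaaaaaaaaaaaaaaaaaaaaaaaaaaaaaaaaaaaaaaaaaaaaaaaaaaaaaaaaaaaaaaaaaaaaaaaaaa
221 555555444444433222333333332345789aaaaaaaaaaaaaaaaaaaaaaaaaaaaaaaaaaaaaaaaaaaaaaaaaaaaaaaaaaaaaaaaaaaaaaaaaaaaaaaaaaaaaaaaaaaaaaaaa
224 555555444444444322222233233346789aaaaaaaaaaaaaaaaaaaaaaaaaaaaaaaaaaaaaaaaaaaaaaaaaaaaaaaaaaaaaaaaaaaaaaaaaaaaaaaaaaaaaaaaaaaaaaaaa
227 555555544444444322223233323346789aaaaaaaaaaaaaaaaaaaaaaaaaaaaaaaaaaaaaaaaaaaaaaaaaaaaaaaaaaaaaaaaaaaaaaaaaaaaaaaaaaaaaaaaaaaaaaaaa
```

Request:
{"fn": "play_rows", "kwargs": {
  "moves": [
    [20,[0,-0.01,-0.6],[0,0,0]],
    [20,[0,0,-0.7],[0,0,0]],
    [20,[0,0,-0.6],[0,0,0]],
    [20,[0,0,-0.35],[0,0,0]],
    [20,[0,0,-0.15],[0,0,0]],
    [20,[0,0,-0.08],[0,0,0]],
    [20,[0,0,0],[0,0,0]],
    [0,[0,0,0],[0,0,0]],
    [0,[0,0,0],[0,0,0]],
    [0,[0,0,0],[0,0,0]],
    [0,[0,0,0],[0,0,0]]
  ]
}}

```text
t: 76.85
ee_pos: [0.4964, -0.1543, 0.0957]
eef_rot: [[0.0, 1.0, -0.001], [1.0, -0.0, 0.0], [0.0, -0.001, -1.0]]
ft_force: [-3.6, -0.3, 5.8]
width: 0.0058
finger_force: 59.6
```

Request:
{"fn": "play_rows", "kwargs": {
  "moves": [
    [0,[0,0,0],[0,0,1]],
    [0,[0,0,0],[0,0,1]],
    [0,[0,0,0],[0,0,1]],
    [0,[0,0,0],[0,0,1]],
    [0,[0,0,0],[0,0,1]],
    [0,[0,0,0],[0,0,1]],
    [0,[0,0,0],[0,0,1]],
    [0,[0,0,0],[0,0,1]],
    [0,[0,0,0],[0,0,1]],
    [0,[0,0,0],[0,0,1]],
    [0,[0,0,0],[0,0,1]],
    [0,[0,0,0],[0,0,1]]
  ]
}}

```text
t: 78.35
ee_pos: [0.4961, -0.1544, 0.0957]
eef_rot: [[-0.744, 0.668, -0.002], [0.668, 0.744, 0.001], [0.002, -0.001, -1.0]]
ft_force: [-5.0, -1.3, 6.3]
width: 0.006
finger_force: 59.7
```

Request:
{"fn": "play_rows", "kwargs": {
  "moves": [
    [0,[0,0,0],[0,0,1]],
    [0,[0,0,0],[0,0,1]],
    [0,[0,0,0],[0,0,1]],
    [0,[0,0,0],[0,0,1]],
    [0,[0,0,0],[0,0,1]],
    [0,[0,0,0],[0,0,1]],
    [0,[0,0,0],[0,0,1]],
    [0,[0,0,0],[0,0,1]],
    [0,[0,0,0],[0,0,1]],
    [0,[0,0,0],[0,0,1]],
    [0,[0,0,0],[0,0,0]],
    [0,[0,0,0],[0,0,0]]
  ]
}}

```text
t: 79.85
ee_pos: [0.496, -0.1547, 0.0957]
eef_rot: [[-0.999, 0.036, -0.003], [0.036, 0.999, -0.001], [0.003, -0.001, -1.0]]
ft_force: [-4.8, -1.5, 6.1]
width: 0.0056
finger_force: 59.7
```

Request:
{"fn": "play_rows", "kwargs": {
  "moves": [
    [20,[0,0,0],[0,0,0]],
    [20,[0,0,0],[0,0,0]],
    [20,[0,0,0],[0,0,0]],
    [20,[0,0,0.2],[0,0,0]],
    [20,[0,0,0.4],[0,0,0]],
    [20,[0,0,0.6],[0,0,0]],
    [20,[0,0,0.7],[0,0,0]],
    [20,[0,0,0.6],[0,0,0]],
    [20,[0,0,0],[0,0,0]],
    [20,[0,0,0],[0,0,0]]
  ]
}}

```text
t: 81.1
ee_pos: [0.4964, -0.1538, 0.2446]
eef_rot: [[-0.999, 0.036, -0.001], [0.036, 0.999, 0.001], [0.001, 0.001, -1.0]]
ft_force: [0.3, -0.5, -0.4]
width: 0.0203
finger_force: 0.0
```

```bash
python3 - <<'E'
from h import *
st(); C,im=snap('wrist','w20')
u,v=proj(C,[[.497,-.1535,.09]])[0].astype(int); print(u,v); print(proj(C,[[.535,-.1535,.079],[.455,-.1535,.079],[.513,-.1535,.094],[.481,-.1535,.094]]).round())
g=im.mean(2)
for r in range(v-60,v+60,4): print(r,''.join('%x'%int(x//16) for x in g[r,u-50:u+50:1]))
E
```

```text
t 81.1 p [ 0.4964 -0.1538  0.2446] R [[-0.999, 0.036, -0.001], [0.036, 0.999, 0.001], [0.001, 0.001, -1.0]] q [ -22.     5.9  107.5    0.    66.7 -109.9] w 0.0203 ff 0.0 F [ 0.3 -0.5 -0.4]
318 180
[[320. 220.]
 [317. 128.]
 [319. 201.]
 [318. 162.]]
120 3433333333334333333333333333333333333333333333333333333333344444444444444434443444444333333333333333
124 4433333333333333334334578899999aaaa9aaabbbbbbcccccccccccccbbcddddddddddb8776655555555554555555555555
128 4444555544555555556778adeeeeeeeeeedcdeeeeeeeeeeeeeeeeeddeddcdddddddddddcdeeeeeb99aaaaa97777777776777
132 777777777777777779aaaaaabbccccbbcbbbdeeeeeeeeeeeeeeeeeeeeeeeeeeeeeeeeeeeeeeeeeeca99999a9aaaaaaaaaaaa
136 9999999987777779deeeeeeeeeeeeeeeeeeeeeeeeeeeeeeeeeeeeeeeeeeeeeeeeeeeeeeeeeeeeeedcbbbbbbbbbbbbbbbbbbb
140 bbbbbbbbba977778ceeeeeeeeeeeeeeeeeeeeeefeeeeeeeeeeeeeeeeeeeeeeeeeeeeeeeeeeeeeeedcbbbbbbbbbbbbbbbbbbb
144 bbbbbbbbbb977778bdeeeeeeeeeeeeeeeeeeeeefeeeeeeeeeeeeeeeeeeeeeeeeeeeeeeeeeeeeeeedcbbbbbbbbbbbbbbbbbbb
148 bbbbbbbbbb9777779deeeeeeeeeeeeeeeeeeeeeeeeeeeeeeeeeeeeeeeeeeeeeeeeeeeeeeeeeeeeeedcccbbbbbbbbbbbbbbbb
152 bbbbbb
[... 1599 characters left out ...]
eeeeeeeeeeeeefeeeeeeeeeeeeeeeeeeeeeeeeeeeeeeeeeeeeedcbbbbbbbbbbbbbbbbb
216 bbbbbbbbbbbbbbbbbb9778ceeeeeeeeeeeeeeeeeeeeeeeeeeeeeeeeeeeeeeeeeeeeeeeeeeeeeeeeeeecbbbbbbbbbbbbbbbbb
220 bbbbbbbbbbbbbbbbbbbbbbcdeeeedddddddddddcccccccccccccccccbcbbbbbbbbbbbbbbbbbbbbbbbbbbbbbbbbbbbbbbbbbb
224 bbbbbbbbbbbbbbbbbbbbbbbbbbbbbbbbbbbbbbbbbbbbbbbbbbbbbbbbbbbbbbbbbbbbbbbbbbbbbbbbbbbbbbbbbbbbbbbbbbbb
228 bbbbbbbbbbbbbbbbbbbbbbbbbbbbbbbbbbbbbbbbbbbbbbbbbbbbbbbbbbbbbbbbbbbbbbbbbbbbbbbbbbbbbbbbbbbbbbbbbbbb
232 bbbbbbbbbbbbbbbbbbbbbbbbbbbbbbbbbbbbbbbbbbbbbbbbbbbbbbbbbbbbbbbbbbbbbbbbbbbbbbbbbbbbbbbbbbbbbbbbbbbb
236 bbbbbbbbbba98888888888865568abbbbbbbbbbbbbbbbbbbbbbbbbbbbbbbbbbbbbbbbbbbbb97555788888888889abbbbbbbb
```

The bar lies across the slot (rows 160–197), the hasp is flat with its tip at row 219 (220 predicted), and the tool is clear. I'm handing in.

```bash
python3 -c "
from rig import env
print(env.close_job())"
```

```text
the job is handed in; nothing more can be done
None
```

I handed the job in at about 81 s; the hand-in returned no verdict. Both brackets present lie on their long legs in the middle and −y pockets, the lid is shut, the hasp is flat over it, and the turn-button is turned across the slot, about 88°.

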